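# Gang up pen blanks in the spring-plunger jig and lay the try square across them

### The arm

A 6-joint arm with a two-finger parallel gripper is mounted at the origin on a cart in front of the work surface, level with it; the furniture and walls round the work are solid. World frame = base frame: x ahead of the robot, y to its left, z up, the work surface at z = 0. Lengths are in m, angles in rad, forces in N, time in s.
With the tool pointing down it reaches from about 0.35 to 0.925 m from the base axis. Payload 6.4 kg.
Tool frame: the origin (TCP) lies midway between the tips of the shut fingers; the grasp point (between the pads) lies hold_point_z behind it (hold_point_z is the distance from the TCP to the grasp point, in m); z points along the fingers, y is the line along which they close (so a half turn about z gives the same grasp; the last joint's range is limited). The gripper opens to 85 mm and grips with 20 to 120 N. Pads are 22 mm wide; open, the fingers measure 114 mm over their backs; the gripper's body (76 mm by 85 mm) begins 54 mm behind the grasp point. The pads swing forward as they close: fully open they stand 13 mm farther back than shut.
Start: joints at [-0.174, 0.245, 1.558, -0, 1.339, -0.174], TCP at [0.65, 0, 0.2] pointing down, gripper open.
Joint ranges: [-3.13, 3.13], [-1.02, 2.26], [0.13, 2.54], [-0.95, 4.09], [0.21, 2.88], [-2.74, 2.74]. Speed limits (rad/s): [2.57, 2.57, 3.14, 3.14, 3.14, 3.14].

### API

Orientations are given as a 3x3 rotation matrix whose columns are the frame's x, y, z axes.
In Python, from cell import read_state, snapshot, job_done, hold_point_z gives the robot as it stands. The module is installed in compiled form; this text tells all that it offers.
- The arm moves only by the tool jog_arm, never from a script. Its arguments are lists of equal length, an entry for each row: "translation": the shift along the tool's x, y, z in m, a list of three; "rotation": the turn, a rotation vector about the tool's x, y, z in degrees, a list of three. In form: {"translation": [[tx, ty, tz], ...], "rotation": [[rx, ry, rz], ...]}. A call has 1 to 12 rows; each row shifts and turns the commanded pose from where the row before left it, along the tool's axes as they then stand; what a row does not reach is not made up. A row lasts 1/10 s, in which the tool goes at most 50 mm and 8.59 degrees, less where a joint would pass 70% of its speed; a pose out of reach is approached as far as the arm can. A call is refused whole if a number of a shift passes 0.05 or a number of a turn 8.59, either way. A call with a gripper value outside its range is refused whole. "claw" is the gripper's target within -1 to 1 (fully open at 1, half-way at 0, shut at -1), set as the call begins (left out, the last holds). The fingers move at their own pace and stop on an object; the grip force is fixed at half the most. Time passes only in rows, so rows that do not move let the fingers close. It gives the time, the measured TCP pose, the force, the opening and the grip force at its end, in the units of the state.
- read_state(): the state, without advancing time (a new reading comes with each control period).
- snapshot(name): name is "scene" or "side" or "wrist"; returns a dict with "frame" (480x640x3 uint8, red, green, blue), "fovy" (degrees; the focal length in pixels is half the picture's height over the tangent of half this angle, whatever the lens; pixels are square), "cx", "cy" (the principal point, pixels), "rvec" (rotation vector, rad) and "tvec" (3), from world to camera coordinates, as OpenCV has them; the wrist camera has in their place "T_tool_cam" (4x4, takes a point from camera to tool coordinates, whose origin is the TCP and whose axes are the flange's). Camera axes: x right, y down, z forward; pixel columns grow to the right and rows downward; lengths in m; the calibration is good to about 2 mm. A picture is of the moment at which its call begins: read the wrist's pose just before it. There is no depth.
- job_done(): hands the job in; it is judged then, once.
The state is a dict: "time": time; "q": joint angles; "qd": joint speeds; "joint_torque": joint torques, N m; "eef_pos": TCP position; "ee_rot": TCP orientation; "wrist_force": force on the tool from outside, world axes, zero at the start; "torque": the same for the moment, N m; "grip_width": opening from 0.0 (shut) to 1.0 (fully open); "grip_force": force on a finger pad.
Only numpy, scipy, OpenCV 4.12 (cv2) and the standard library are available. Lean on these libraries where they do the work, as an engineer would, in place of code of your own. Each camera call takes 0.05 s, during which the arm holds its last target. There are 200 camera calls.

### The job

On the marking-out jig, pull up the fence's spring plunger, turn it so that it rests in its notch and stays out when you let go, slide the fence back, and lay all the pen blanks on the bed side by side, lengthways along the fence. Then close the fence up so that the blanks are held snugly together against the rail, and turn the plunger back so that it drops home and locks the fence. Finally lay the try square with its stock flat on the jig's ledge, flush against the outside of the rail, and its blade lying across all the blanks; leave the tape measure and the masking tape where they are.

Things in the scene. Friction and masses are not known exactly. Their poses are not given: they have to be found in the camera images.
- jig: wooden marking-out jig, 190 (x) x 325 (y) mm, fixed; origin at worktop height. x runs along rail, fence and blanks, y from rail to fence. Heights above the worktop: flat bed 12 mm; light ledge 28 mm, y -152 to -107 mm; dark rail beside it 33 mm, y -107 (outer face) to -93 mm (inner face), both full length. Between rail and fence the bed is clear
- rail_face (a point): the line where the rail's outer face meets the ledge top, at mid length: jig (0, -107, 28) mm; axes as the jig's
- fence_face (a point): face of the aluminium fence towards the blanks, mid length, 22 mm above the worktop; axes as the jig's. The fence is 185 mm long and 40 mm thick (behind this face, jig +y), 13 to 31 mm above the worktop
- fence_grip (a point): middle of the wooden grip block on top of the fence: 30 mm along jig x, 20 mm thick along jig y, from 31 to 58 mm above the worktop; at jig x = +10 mm, 20 mm behind the fence face. Take it across its thickness to slide the fence
- fence (a joint): clear width from the rail's inner face to the fence's face, m, 0 to 0.225; slides with about 2 N when the plunger is out; starts locked at 0.045. The plunger finds a hole only at 0.045, 0.067 and 0.089 (2, 3, 4 blanks plus 1 mm) and drops in within about 1 mm of these, so also with the fence shut tight on the blanks
- plunger_grip (a point): middle of the plunger's black grip, an upright paddle 40 mm long (its x), 12 mm thick (its y), 22 mm tall, on a vertical shaft at jig x = +70 mm, 20 mm behind the fence face. 71 mm above the worktop when home; at turn 0 its x lies along the jig's x. The steel collar under it reaches 54 mm above the worktop
- plunger_lift (a joint): how far the plunger is pulled up, m: 0 home (fence locked), end stop 0.018; the spring pulls it down with 3.5 N at 0 and 7.5 N at 0.016. It can turn only above 0.0145. In the rest notch it reads 0.012 and stays. Turned back where there is no hole it rests on the strip at about 0.008
- plunger_turn (a joint): turn of the plunger, rad, counter-clockwise from above: 0 home, 1.3 (end stop) at the rest notch. Out: pull up about 16 mm, turn +1.3, let down 4 mm into the notch. Back: lift 3 to 4 mm, turn to 0, let go; the spring takes it down
- blank_a: square wooden turning blank (pen blank), light wood, 22 x 150 x 22 mm, about 0.1 kg, lying on the worktop to the robot's right; origin at the centre of its underside, y along its length. Two to four of the four are there
- blank_b: square wooden turning blank (pen blank), dark wood, 22 x 150 x 22 mm, about 0.1 kg, lying on the worktop to the robot's right; origin at the centre of its underside, y along its length. Two to four of the four are there
- blank_c: square wooden turning blank (pen blank), light wood, 22 x 150 x 22 mm, about 0.1 kg, lying on the worktop to the robot's right; origin at the centre of its underside, y along its length. Two to four of the four are there
- blank_d: square wooden turning blank (pen blank), dark wood, 22 x 150 x 22 mm, about 0.1 kg, lying on the worktop to the robot's right; origin at the centre of its underside, y along its length. Two to four of the four are there
- blank_a_mid (a point): centre of blank_a; axes as the blank's
- blank_b_mid (a point): centre of blank_b; axes as the blank's
- blank_c_mid (a point): centre of blank_c; axes as the blank's
- blank_d_mid (a point): centre of blank_d; axes as the blank's
- try_square: try square lying flat, left of the jig, 172 (x) x 120 (y) mm, 0.22 kg; origin under the centre of its outline. Dark stock: x -86 to -62, y -60 to 60, 0 to 16 mm high. Steel blade 2 mm thick: x -62 to 86, y 28 to 58, underside 7 mm above the stock's. With the stock on the ledge the blade clears rail and blanks by 1 to 2 mm; it must pass on the robot's side of the fence's grip block, jig x below -25
- stock_face (a point): middle of the stock's inner face (the face the blade comes out of), at the stock's underside: (-62, 0, 0) mm in the square; axes as the square's
- blade_mid (a point): middle of the blade's underside: (12, 43, 7) mm in the square; axes as the square's
- tape_measure: yellow tape measure, 38x83x60 mm, standing behind and left of the jig; bystander
- masking_tape: roll of masking tape, 96 mm wide, 24 mm high, lying behind the jig; bystander

How it is judged:
By the outcome, as a careful person would: the job done as asked, in the order asked, and still so for the second after the job is handed in, with the robot touching nothing.
Of blank_a, blank_b, blank_c, blank_d only 2 to 4 are there at a start; the rules pass over those that are not, and their reading is None.
At some moment in a run one of try_square, blank_a, blank_b, blank_c, blank_d may be knocked a few centimetres aside while the robot is not near it.
Once in a run the grip may slacken for a moment while it holds something.
It also fails if it takes over 210 s, if anything falls off the work surface, if the arm or the gripper's body presses on something with over 40 N, if the wrist force passes 120 N, or if a joint passes its speed limit or range.

## Working session

There is one attempt and no reset: what is moved stays moved. The work goes in short steps, Python scripts to look and compute and a tool call to move; the robot and the scene stay as the last step left them, time stands still between calls to the robot, and variables do not carry over. Pictures are saved under pics/ and viewed, at most 14 in all, crops included, and the job is handed in when it is done.

Besides the shell and the picture viewer there is one more tool, called after "Emit:" as name(argument=value, ...) on one line, values as JSON. jog_arm: Moves the arm, as the interface text tells. Its arguments: {"type":"object","properties":{"translation":{"type":"array"},"rotation":{"type":"array"},"claw":{"type":"number"}},"required":["translation","rotation"]}

```bash
mkdir -p pics
cat > h.py <<'E'
import numpy as np, cv2
from cell import read_state, snapshot, job_done, hold_point_z
def cam(name):
    s=read_state(); d=snapshot(name)
    f=240/np.tan(np.radians(d["fovy"])/2)
    K=np.array([[f,0,d["cx"]],[0,f,d["cy"]],[0,0,1]])
    if "rvec" in d:
        R=cv2.Rodrigues(np.array(d["rvec"],float))[0]; t=np.array(d["tvec"],float).ravel()
    else:
        T=np.eye(4);T[:3,:3]=s["ee_rot"];T[:3,3]=s["eef_pos"]
        W=np.linalg.inv(T@np.array(d["T_tool_cam"]));R=W[:3,:3];t=W[:3,3]
    return d["frame"],K,R,t
def ray(px,z,c):
    """pixels (N,2) -> world points on the plane z"""
    _,K,R,t=c
    p=np.atleast_2d(np.array(px,float)); n=np.c_[p,np.ones(len(p))]@np.linalg.inv(K).T@R
    o=-R.T@t
    return o+n*((z-o[2])/n[:,2])[:,None]
def proj(P,c):
    _,K,R,t=c
    q=(np.atleast_2d(P)@R.T+t)@K.T
    return q[:,:2]/q[:,2:]
def save(c,name,crop=None,scale=1):
    f=cv2.cvtColor(c[0],cv2.COLOR_RGB2BGR)
    if crop: f=f[crop[1]:crop[3],crop[0]:crop[2]]
    cv2.imwrite("pics/"+name+".png",cv2.resize(f,None,fx=scale,fy=scale,interpolation=cv2.INTER_CUBIC))
E
python3 - <<'E'
from h import *
s=read_state();print(s["time"],s["eef_pos"],s["ee_rot"],s["grip_width"],hold_point_z if not callable(hold_point_z) else hold_point_z())
for n in("scene","side","wrist"):
    c=cam(n);save(c,n+"0");print(n,c[1][0,0],-c[2].T@c[3])
E
```

```text
0.0 [6.49372698e-01 9.88184104e-05 1.99246367e-01] [[ 1.48901892e-05  9.99998125e-01 -1.93619934e-03]
 [ 9.99999945e-01 -1.42497727e-05  3.30772943e-04]
 [ 3.30744733e-04 -1.93620416e-03 -9.99998071e-01]] 0.9988622702503966 0.0187
scene 563.2163574504997 [0.83963315 0.8673609  1.45066702]
side 474.1413097575214 [ 0.51712782 -1.01721965  0.75913653]
wrist 416.81757195707416 [0.64801419 0.07440985 0.37270429]
```

View pics/scene0.png

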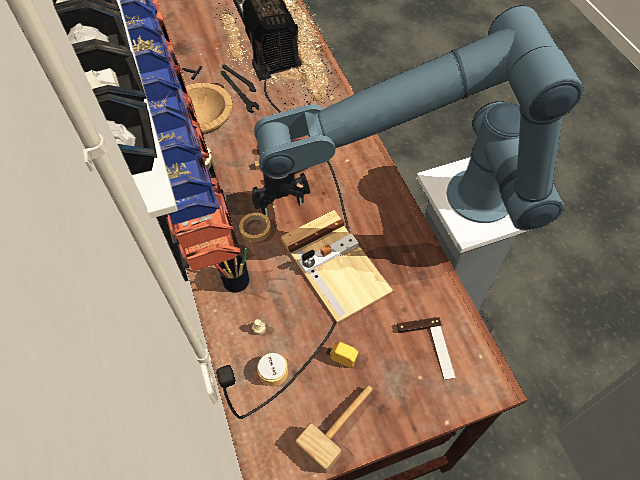

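View pics/side0.png

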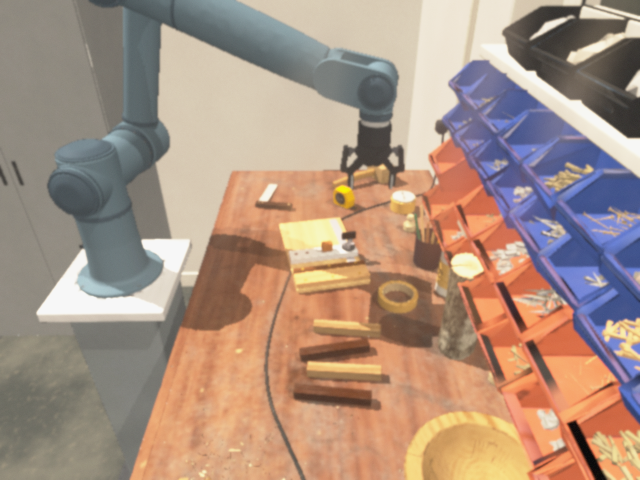

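The scene view shows the jig at about (335,265): ledge at the top, fence mid-way, and the try square at (430,340). The side view shows four blanks at (345,327), (335,350), (344,371) and (333,394).

View pics/wrist0.png

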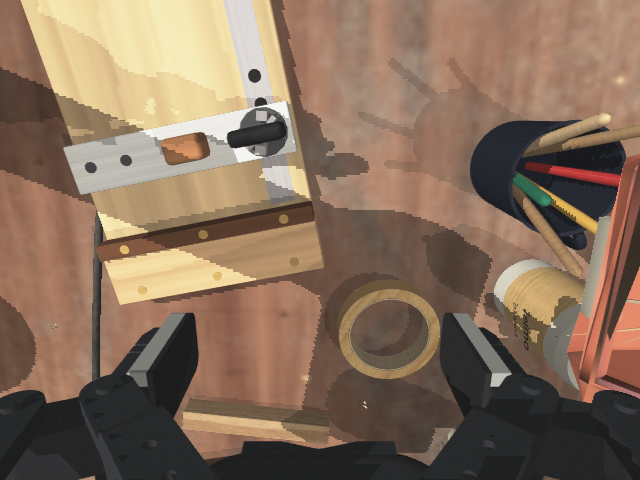

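Run:
```python
from h import *
np.set_printoptions(precision=4,suppress=True)
c=cam("side")
for p in [(345,327),(335,350),(344,371),(333,394)]: print("blank",ray([p],.022,c))
c=cam("scene")
print("jig",ray([(282,240),(335,210)],.028,c),ray([(392,289),(339,321)],.012,c))
print("sq",ray([(395,327),(439,320),(448,377)],.01,c), "tape",ray([(345,354)],.03,c),ray([(254,227)],.02,c))
```

```text
blank [[ 0.5799 -0.2447  0.022 ]]
blank [[ 0.555  -0.3133  0.022 ]]
blank [[ 0.5708 -0.3705  0.022 ]]
blank [[ 0.5468 -0.4265  0.022 ]]
jig [[ 0.6551 -0.0405  0.028 ]
 [ 0.4667 -0.0888  0.028 ]] [[0.4077 0.2193 0.012 ]
 [0.5863 0.2597 0.012 ]]
sq [[0.4472 0.3297 0.01  ]
 [0.3237 0.3532 0.01  ]
 [0.3745 0.5085 0.01  ]] tape [[0.6086 0.3619 0.03  ]] [[ 0.7201 -0.1207  0.02  ]]
```

The wrist view shows the jig from close by. The ledge's outer edge runs (119,305)-(323,267), the dark rail's outer top edge (104,260)-(313,218), the fence's top front edge (82,194)-(297,153), the grip block sits at (185,148) and the black paddle at (257,134).

Run:
```python
from h import *
np.set_printoptions(precision=4,suppress=True)
c=cam("wrist")
def L(n,a,b,z):
    P=ray([a,b],z,c);d=P[1]-P[0];print(n,P[:,:2].ravel(),"yaw",np.degrees(np.arctan2(d[1],d[0])),"len",np.hypot(*d[:2]))
L("ledge",(119,305),(323,267),.028)
L("rail outer",(104,260),(313,218),.033)
L("fence far",(64,147),(287,101),.031)
L("fence front",(82,194),(297,153),.031)
print("block",ray([(185,148)],.058,c)); print("paddle",ray([(257,134)],.080,c))
L("paddle",(230,140),(285,128),.080)
hsv=cv2.cvtColor(c[0],cv2.COLOR_RGB2HSV)
m=(c[0].max(2)<50).astype(np.uint8)
n,l,st,ce=cv2.connectedComponentsWithStats(m)
for i in range(1,n):
    if st[i,4]>150 and st[i,1]<250: 
        ys,xs=np.where(l==i);print(st[i],ce[i],cv2.minAreaRect(np.c_[xs,ys].astype(np.float32)))
```

```text
ledge [ 0.4659 -0.0938  0.6516 -0.0569] yaw 11.233431043515353 len 0.18928378140132535
rail outer [ 0.4616 -0.0485  0.643  -0.0111] yaw 11.653046851045346 len 0.18523838327738434
fence far [0.443  0.0474 0.6232 0.0823] yaw 10.986711697619475 len 0.18357328699637013
fence front [0.451  0.0091 0.6303 0.0425] yaw 10.553688791216075 len 0.18236374468687216
block [[0.5488 0.0487 0.058 ]]
paddle [[0.6058 0.0598 0.08  ]]
paddle [0.5871 0.0558 0.625  0.0638] yaw 11.810419727458182 len 0.03872671990449902
[228 121  57  27 664] [255.753  135.4985] ((256.20867919921875, 134.50857543945312), (18.031896591186523, 57.87766647338867), 78.31063079833984)
[ 470  121   88  100 3108] [500.5389 161.2616] ((506.7519836425781, 158.7711639404297), (67.11100006103516, 105.31877899169922), 21.194053649902344)
[ 514  141  109   73 3162] [576.9934 169.8852] ((571.9730224609375, 182.83782958984375), (68.0611801147461, 109.81852722167969), 80.53767395019531)
[525 194  58  56 855] [558.7345 223.3637] ((552.0784301757812, 220.88853454589844), (75.23818969726562, 24.079856872558594), 35.134193420410156)
```

Emit:
jog_arm(translation=[[0.03, -0.022, 0], [0.03, -0.022, 0], [0, 0, 0.02], [0, 0, 0.02], [0, 0, 0], [0, 0, 0], [0, 0, 0], [0, 0, 0], [0, 0, 0], [0, 0, 0], [0, 0, 0], [0, 0, 0]], rotation=[[0, 0, 0], [0, 0, 0], [0, 0, 7.88], [0, 0, 7.88], [0, 0, 7.88], [0, 0, 7.88], [0, 0, 7.88], [0, 0, 7.88], [0, 0, 7.88], [0, 0, 7.88], [0, 0, 7.88], [0, 0, 7.88]], claw=0)

```text
time: 1.5
eef_pos: [0.606, 0.06, 0.1603]
ee_rot: [[0.982, 0.189, -0.0], [0.189, -0.982, -0.0], [-0.0, -0.0, -1.0]]
wrist_force: [-0.4, -0.2, -0.9]
grip_width: 0.501
grip_force: 0.0
```

Emit:
jog_arm(translation=[[0, 0, 0], [0, 0, 0], [0, 0, 0]], rotation=[[0, 0, 0], [0, 0, 0], [0, 0, 0]])

```text
time: 1.8
eef_pos: [0.606, 0.06, 0.1604]
ee_rot: [[0.981, 0.196, -0.0], [0.196, -0.981, 0.0], [-0.0, -0.0, -1.0]]
wrist_force: [0.4, 0.9, 0.5]
grip_width: 0.502
grip_force: 0.0
```

```bash
cat >> h.py <<'E'
JO=np.array([.530,.0738]);JY=np.radians(11.2)
def w2j(P):
    a=np.array(P,float)[...,:2]-JO;c,s=np.cos(JY),np.sin(JY)
    return a@np.array([[c,-s],[s,c]])
def j2w(P):
    c,s=np.cos(JY),np.sin(JY)
    return np.array(P,float)@np.array([[c,s],[-s,c]])+JO
def tool(t):
    """shift in tool axes to world point t, with state"""
    s=read_state();R=np.array(s["ee_rot"]);p=np.array(s["eef_pos"])
    print("t",s["time"],"pos",p.round(4),"jig",(1e3*w2j(p)).round(1),"yaw_x",np.degrees(np.arctan2(R[1,0],R[0,0])).round(2),"tilt",R[:2,2].round(4),"w",round(s["grip_width"],3),"gf",round(s["grip_force"],1),"F",np.round(s["wrist_force"],1),"shift",(1e3*R.T@(np.array(t)-p)).round(1))
E
python3 - <<'E'
from h import *
np.set_printoptions(precision=4,suppress=True)
tool([.605,.060,.16])
c=cam("wrist");save(c,"wrist1");print(proj([[*j2w([.07,-.028]),.082],[*j2w([.05,-.028]),.082],[*j2w([.09,-.028]),.082]],c))
E
```

```text
t 1.8 pos [0.606  0.06   0.1604] jig [ 71.9 -28.3] yaw_x 11.31 tilt [-0.  0.] w 0.502 gf 0.0 F [0.4 0.9 0.5] shift [-1.  -0.2  0.4]
[[318.0492 235.9035]
 [318.0256 265.6611]
 [318.0739 204.7839]]
```

View pics/wrist1.png

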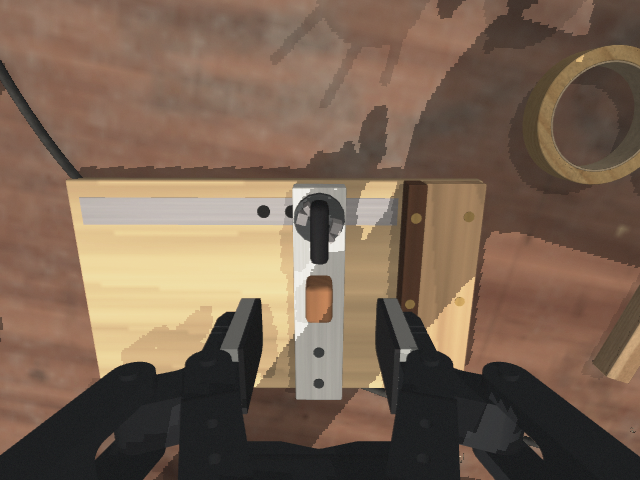

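The paddle spans (319,200-264), matching the predicted column 318 and rows 205-266. The pose is confirmed, so I'll descend and grip.

Emit:
jog_arm(translation=[[-0.002, 0, 0.03], [0, 0, 0.03], [0, 0, 0.03], [0, 0, 0.011], [0, 0, 0]], rotation=[[0, 0, 0], [0, 0, 0], [0, 0, 0], [0, 0, 0], [0, 0, 0]])

```text
time: 2.35
eef_pos: [0.6026, 0.0597, 0.0576]
ee_rot: [[0.981, 0.195, -0.004], [0.195, -0.981, 0.0], [-0.004, -0.001, -1.0]]
wrist_force: [-0.9, -0.5, 0.2]
grip_width: 0.498
grip_force: 0.0
```

Emit:
jog_arm(translation=[[0, 0, 0], [0, 0, 0], [0, 0, 0], [0, 0, 0], [0, 0, 0], [0, 0, 0], [0, 0, 0], [0, 0, 0]], rotation=[[0, 0, 0], [0, 0, 0], [0, 0, 0], [0, 0, 0], [0, 0, 0], [0, 0, 0], [0, 0, 0], [0, 0, 0]], claw=-1)

```text
time: 3.15
eef_pos: [0.604, 0.0596, 0.0593]
ee_rot: [[0.981, 0.194, -0.0], [0.194, -0.981, -0.0], [-0.0, -0.0, -1.0]]
wrist_force: [-0.1, -0.9, -0.1]
grip_width: 0.001
grip_force: 0.0
```

Run:
```python
from h import *
tool([.605,.060,.058])
c=cam("wrist");save(c,"wrist2");c2=cam("scene")
a=c[0];b=cv2.resize(c2[0][220:320,270:400],(640,480))
cv2.imwrite("pics/w2.png",cv2.cvtColor(cv2.resize(np.hstack([a,b]),(800,300)),cv2.COLOR_RGB2BGR))
```

```text
t 3.15 pos [0.604  0.0596 0.0593] jig [ 69.8 -28.3] yaw_x 11.2 tilt [-0.0002 -0.    ] w 0.001 gf 0.0 F [-0.1 -0.9 -0.1] shift [ 1.1 -0.2  1.3]
```

View pics/w2.png

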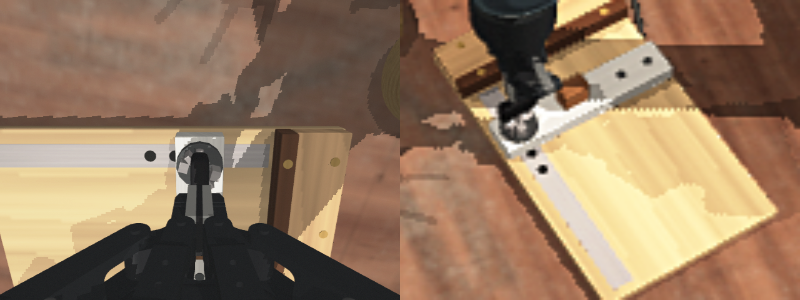

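Run:
```python
from h import *
np.set_printoptions(precision=4,suppress=True)
c=cam("scene");j=lambda p,z:(1e3*w2j(ray([p],z,c)))
print("collar",j((309,262),.054),"paddle top",j((307,250),.082), "holes/fence corners",j((288,247),.031),j((357,236),.031))
save(c,"sc3",(250,200,410,320),5)
w=cam("wrist");s=read_state();R=np.array(s["ee_rot"]);p=np.array(s["eef_pos"])
print("tcp px",proj(p,w),"collar px",proj([*j2w([.07,-.028]),.054],w),"paddle ends top",proj([[*j2w([.05,-.028]),.082],[*j2w([.09,-.028]),.082]],w))
```

```text
collar [[ 77.3981 -14.2314]] paddle top [[ 69.7349 -36.8244]] holes/fence corners [[  98.0933 -103.6165]] [[-97.9987 -28.8597]]
tcp px [[318.4217 281.761 ]] collar px [[317.7738 276.9719]] paddle ends top [[317.68   348.0756]
 [317.5345 256.1947]]
```

View pics/sc3.png

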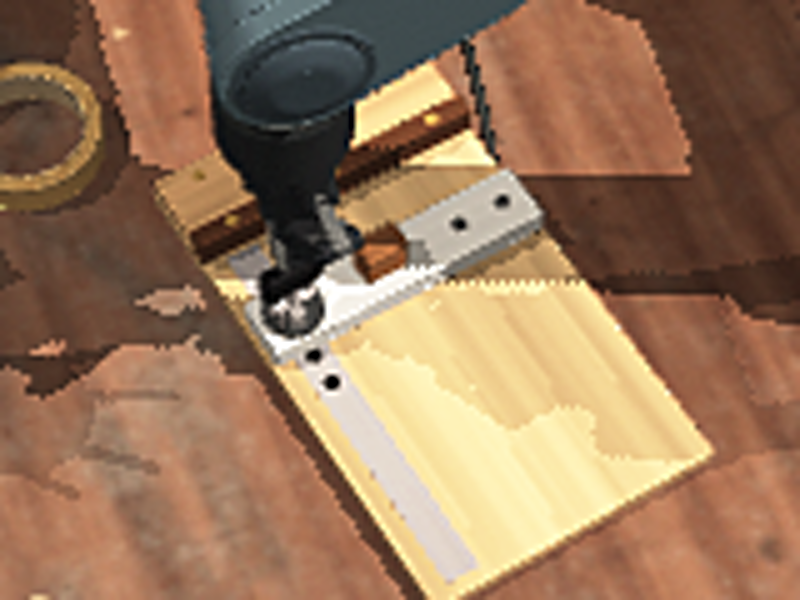

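Run:
```python
from h import *
f=cv2.imread("pics/wrist2.png")[200:460,230:410]
cv2.imwrite("pics/w2c.png",cv2.resize(f,None,fx=2.3,fy=2.3,interpolation=cv2.INTER_CUBIC))
```

```text
(no output)
```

View pics/w2c.png

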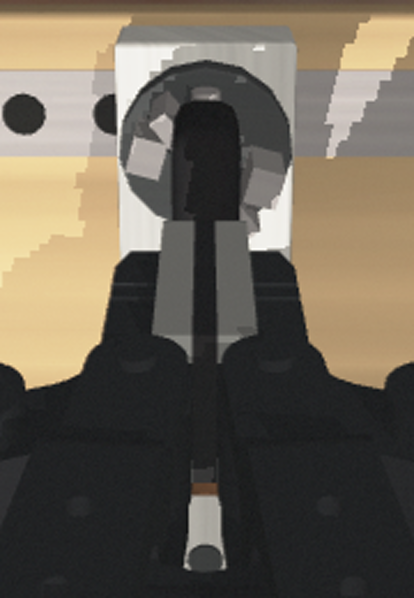

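Emit:
jog_arm(translation=[[0, 0, -0.003], [0, 0, -0.003], [0, 0, 0]], rotation=[[0, 0, 0], [0, 0, 0], [0, 0, 0]])

```text
time: 3.65
eef_pos: [0.6046, 0.0596, 0.0662]
ee_rot: [[0.981, 0.194, 0.001], [0.194, -0.981, -0.0], [0.001, 0.0, -1.0]]
wrist_force: [0.1, 0.0, 0.2]
grip_width: 0.001
grip_force: 0.0
```

Run:
```python
from h import *
tool([.605,.060,.058]);c=cam("scene");
c=cam("wrist")
f=cv2.cvtColor(c[0],cv2.COLOR_RGB2BGR);g=f[200:460,230:410]
c2=cam("side");g2=cv2.cvtColor(c2[0],cv2.COLOR_RGB2BGR)[140:310,270:390]
cv2.imwrite("pics/t3.png",np.hstack([cv2.resize(g,(400,578)),cv2.resize(g2,(400,578),interpolation=cv2.INTER_CUBIC)]))
```

```text
t 3.65 pos [0.6046 0.0596 0.0662] jig [ 70.4 -28.5] yaw_x 11.2 tilt [ 0.0013 -0.0001] w 0.001 gf 0.0 F [0.1 0.  0.2] shift [ 0.5 -0.4  8.2]
```

View pics/t3.png

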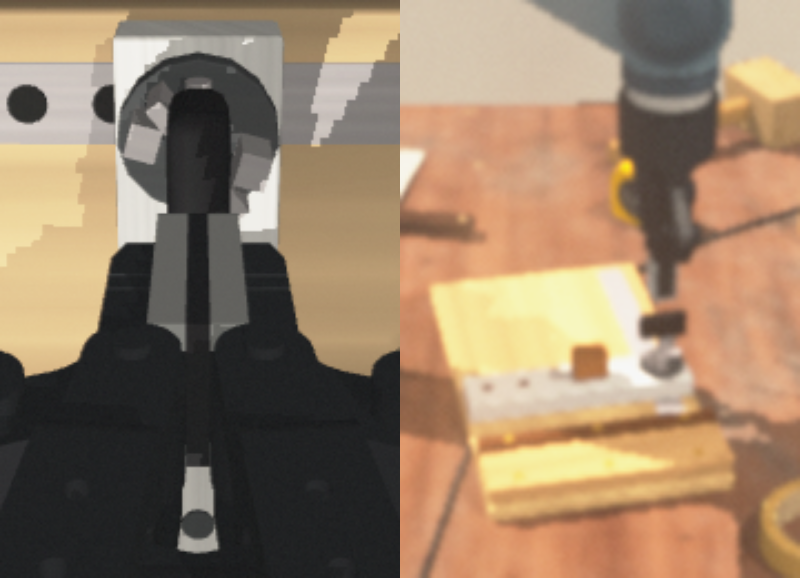

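Run:
```python
from h import *
np.set_printoptions(precision=1,suppress=True)
s=read_state();p=np.array(s["eef_pos"])
c=cam("side")
def show(P):
    q=proj(P,c)[0]; return q,np.array([(q[0]-270)*400/120+400,(q[1]-140)*578/170])
print("tcp",*show(p)); 
for z in(.09,.066): print("tcp z",z,*show([p[0],p[1],z]))
for z in(.06,.082): print("paddle",z,*show([*j2w([.07,-.028]),z]))
print("block",*show([*j2w([.01,-.028]),.058]),"ledge corner",*show([*j2w([.095,-.152]),.028]),*show([*j2w([-.095,-.152]),.028]))
```

```text
tcp [348.  236.3] [660.1 327.6]
tcp z 0.09 [348.3 228.6] [661.  301.4]
tcp z 0.066 [348.  236.2] [660.1 327.1]
paddle 0.06 [348. 238.] [659.9 333.2]
paddle 0.082 [348.2 231.1] [660.7 309.8]
block [326.4 241.2] [587.8 344. ] ledge corner [369.5 273.3] [731.6 453.2] [295.8 283.2] [486.  486.7]
```

Both views show the shut fingers ending at the paddle's top rather than around it, so the real tips seem about 24 mm behind the reported TCP. I'll check this by touching the paddle top lightly.

Emit:
jog_arm(translation=[[0, 0, 0.003], [0, 0, 0.002], [0, 0, 0.001], [0, 0, 0]], rotation=[[0, 0, 0], [0, 0, 0], [0, 0, 0], [0, 0, 0]])

```text
time: 4.25
eef_pos: [0.6038, 0.0596, 0.059]
ee_rot: [[0.981, 0.194, -0.001], [0.194, -0.981, 0.0], [-0.001, -0.0, -1.0]]
wrist_force: [0.2, 0.3, 1.2]
grip_width: -0.001
grip_force: 0.0
```

Emit:
jog_arm(translation=[[0, 0, 0.001], [0, 0, 0.001], [0, 0, 0]], rotation=[[0, 0, 0], [0, 0, 0], [0, 0, 0]])

```text
time: 4.55
eef_pos: [0.6039, 0.0596, 0.0572]
ee_rot: [[0.981, 0.194, -0.0], [0.194, -0.981, 0.0], [-0.0, -0.0, -1.0]]
wrist_force: [-0.1, 0.0, -0.1]
grip_width: 0.001
grip_force: 0.0
```

Emit:
jog_arm(translation=[[0, 0, 0.001], [0, 0, 0.001], [0, 0, 0]], rotation=[[0, 0, 0], [0, 0, 0], [0, 0, 0]])

```text
time: 4.85
eef_pos: [0.6039, 0.0596, 0.0552]
ee_rot: [[0.981, 0.194, -0.0], [0.194, -0.981, 0.0], [-0.0, -0.0, -1.0]]
wrist_force: [-0.4, 0.1, 0.1]
grip_width: -0.002
grip_force: 0.0
```

Emit:
jog_arm(translation=[[0, 0, 0.001], [0, 0, 0.001], [0, 0, 0]], rotation=[[0, 0, 0], [0, 0, 0], [0, 0, 0]])

```text
time: 5.15
eef_pos: [0.6039, 0.0596, 0.0532]
ee_rot: [[0.981, 0.194, -0.0], [0.194, -0.981, 0.0], [-0.0, -0.0, -1.0]]
wrist_force: [0.5, -0.5, -0.7]
grip_width: 0.002
grip_force: 0.0
```

Emit:
jog_arm(translation=[[0, 0, 0.001], [0, 0, 0.001], [0, 0, 0]], rotation=[[0, 0, 0], [0, 0, 0], [0, 0, 0]])

```text
time: 5.45
eef_pos: [0.6039, 0.0596, 0.0512]
ee_rot: [[0.981, 0.194, -0.0], [0.194, -0.981, 0.0], [-0.0, -0.0, -1.0]]
wrist_force: [-0.2, -0.3, -0.8]
grip_width: -0.002
grip_force: 0.0
```

Run:
```python
from h import *
tool([.605,.060,.058])
c2=cam("side");g2=cv2.cvtColor(c2[0],cv2.COLOR_RGB2BGR)[190:260,300:390]
g=cv2.cvtColor(cam("wrist")[0],cv2.COLOR_RGB2BGR)[200:440,230:410]
cv2.imwrite("pics/t4.png",np.hstack([cv2.resize(g,(350,467)),cv2.resize(g2,(450,467),interpolation=cv2.INTER_CUBIC)]))
```

```text
t 5.45 pos [0.6039 0.0596 0.0512] jig [ 69.8 -28.3] yaw_x 11.2 tilt [-0.0003  0.    ] w -0.002 gf 0.0 F [-0.2 -0.3 -0.8] shift [ 1.1 -0.2 -6.8]
```

View pics/t4.png

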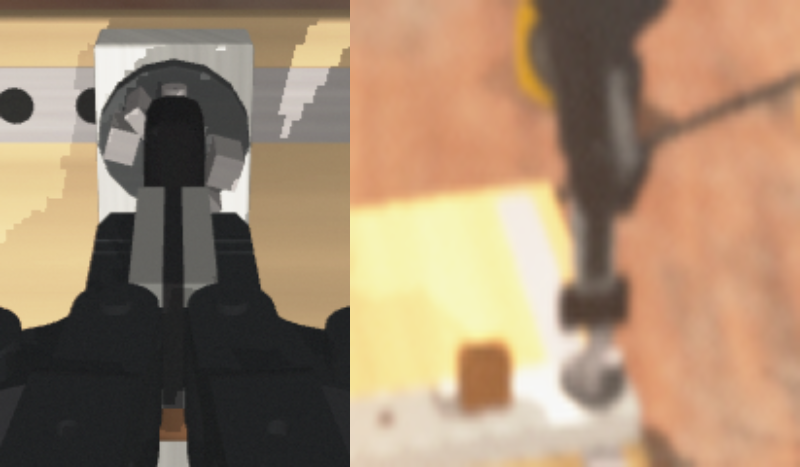

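The fingers now end right at the paddle's top (side crop row 285), with no contact force yet. I'll keep going gently.

Emit:
jog_arm(translation=[[0, 0, 0.001], [0, 0, 0]], rotation=[[0, 0, 0], [0, 0, 0]])

```text
time: 5.75
eef_pos: [0.6044, 0.0596, 0.0511]
ee_rot: [[0.981, 0.194, 0.001], [0.194, -0.981, -0.0], [0.001, 0.0, -1.0]]
wrist_force: [-1.7, -0.5, 4.4]
grip_width: 0.001
grip_force: 2.1
```

Emit:
jog_arm(translation=[[0, 0, 0.001], [0, 0, 0]], rotation=[[0, 0, 0], [0, 0, 0]])

```text
time: 5.95
eef_pos: [0.6047, 0.0596, 0.0509]
ee_rot: [[0.981, 0.194, 0.001], [0.194, -0.981, -0.0], [0.001, 0.0, -1.0]]
wrist_force: [-3.8, -0.2, 9.2]
grip_width: -0.002
grip_force: 4.6
```

Emit:
jog_arm(translation=[[0, 0, 0.001], [0, 0, 0]], rotation=[[0, 0, 0], [0, 0, 0]])

```text
time: 6.15
eef_pos: [0.605, 0.0596, 0.0508]
ee_rot: [[0.981, 0.194, 0.001], [0.194, -0.981, -0.0], [0.001, 0.0, -1.0]]
wrist_force: [-5.3, 1.0, 13.7]
grip_width: -0.002
grip_force: 6.7
```

Emit:
jog_arm(translation=[[0, 0, 0.001], [0, 0, 0]], rotation=[[0, 0, 0], [0, 0, 0]])

```text
time: 6.35
eef_pos: [0.6053, 0.0595, 0.0507]
ee_rot: [[0.981, 0.195, 0.002], [0.195, -0.981, -0.0], [0.001, 0.001, -1.0]]
wrist_force: [-7.4, 1.0, 17.8]
grip_width: 0.001
grip_force: 8.9
```

Contact came at TCP z = 0.051 on the 82 mm paddle top, so the real tips sit 31 mm behind the reported TCP. From here I'll use that offset. Lift, open, go deeper and grip.

Emit:
jog_arm(translation=[[0, 0, -0.02], [0, 0, 0], [0, 0, 0], [0, 0, 0], [0, 0, 0], [0, 0, 0]], rotation=[[0, 0, 0], [0, 0, 0], [0, 0, 0], [0, 0, 0], [0, 0, 0], [0, 0, 0]], claw=0)

```text
time: 6.95
eef_pos: [0.6035, 0.0596, 0.0665]
ee_rot: [[0.981, 0.194, -0.001], [0.194, -0.981, 0.0], [-0.001, -0.0, -1.0]]
wrist_force: [0.3, -0.3, 0.1]
grip_width: 0.497
grip_force: 0.0
```

Emit:
jog_arm(translation=[[0, 0, 0.01], [0, 0, 0.01], [0, 0, 0.01], [0, 0, 0.009], [0, 0, 0], [0, 0, 0]], rotation=[[0, 0, 0], [0, 0, 0], [0, 0, 0], [0, 0, 0], [0, 0, 0], [0, 0, 0]])

```text
time: 7.55
eef_pos: [0.6039, 0.0596, 0.028]
ee_rot: [[0.981, 0.194, -0.001], [0.194, -0.981, 0.0], [-0.001, -0.0, -1.0]]
wrist_force: [0.4, -0.0, 0.4]
grip_width: 0.502
grip_force: 0.0
```

Emit:
jog_arm(translation=[[0, 0, 0], [0, 0, 0], [0, 0, 0], [0, 0, 0], [0, 0, 0], [0, 0, 0], [0, 0, 0]], rotation=[[0, 0, 0], [0, 0, 0], [0, 0, 0], [0, 0, 0], [0, 0, 0], [0, 0, 0], [0, 0, 0]], claw=-1)

```text
time: 8.25
eef_pos: [0.6046, 0.0595, 0.0291]
ee_rot: [[0.981, 0.194, 0.001], [0.194, -0.981, -0.0], [0.001, 0.0, -1.0]]
wrist_force: [0.0, -0.7, 5.4]
grip_width: 0.129
grip_force: 62.3
```

Emit:
jog_arm(translation=[[0, 0, -0.003], [0, 0, -0.003], [0, 0, -0.003], [0, 0, -0.003], [0, 0, -0.003], [0, 0, -0.002], [0, 0, 0], [0, 0, 0]], rotation=[[0, 0, 0], [0, 0, 0], [0, 0, 0], [0, 0, 0], [0, 0, 0], [0, 0, 0], [0, 0, 0], [0, 0, 0]])

```text
time: 9.05
eef_pos: [0.6041, 0.0597, 0.0446]
ee_rot: [[0.981, 0.194, 0.001], [0.194, -0.981, 0.0], [0.001, -0.0, -1.0]]
wrist_force: [5.6, 0.4, -8.6]
grip_width: 0.126
grip_force: 60.3
```

Emit:
jog_arm(translation=[[0, 0, 0], [0, 0, 0], [0, 0, 0], [0, 0, 0], [0, 0, 0], [0, 0, 0], [0, 0, 0], [0, 0, 0], [0, 0, 0], [0, 0, 0], [0, 0, 0], [0, 0, 0]], rotation=[[0, 0, -3], [0, 0, -4], [0, 0, -5], [0, 0, -7], [0, 0, -7], [0, 0, -7], [0, 0, -7], [0, 0, -7], [0, 0, -7], [0, 0, -7], [0, 0, -6], [0, 0, -4]])

```text
time: 10.25
eef_pos: [0.6047, 0.0597, 0.0448]
ee_rot: [[0.133, 0.991, 0.002], [0.991, -0.133, 0.0], [0.001, 0.002, -1.0]]
wrist_force: [7.0, -0.1, -8.6]
grip_width: 0.126
grip_force: 60.3
```

Emit:
jog_arm(translation=[[0, 0, 0], [0, 0, 0], [0, 0, 0], [0, 0, 0]], rotation=[[0, 0, -3], [0, 0, -1], [0, 0, 0], [0, 0, 0]])

```text
time: 10.65
eef_pos: [0.6048, 0.0597, 0.0449]
ee_rot: [[0.067, 0.998, 0.002], [0.998, -0.067, 0.001], [0.001, 0.002, -1.0]]
wrist_force: [6.9, -1.7, -8.0]
grip_width: 0.126
grip_force: 60.3
```

Emit:
jog_arm(translation=[[0, 0, 0.002], [0, 0, 0.002], [0, 0, 0], [0, 0, 0]], rotation=[[0, 0, 0], [0, 0, 0], [0, 0, 0], [0, 0, 0]])

```text
time: 11.05
eef_pos: [0.6048, 0.0597, 0.0413]
ee_rot: [[0.067, 0.998, 0.002], [0.998, -0.067, 0.0], [0.001, 0.002, -1.0]]
wrist_force: [6.5, -0.2, -7.2]
grip_width: 0.124
grip_force: 60.7
```

Emit:
jog_arm(translation=[[0, 0, 0], [0, 0, 0], [0, 0, 0], [0, 0, 0], [0, 0, 0]], rotation=[[0, 0, 0], [0, 0, 0], [0, 0, 0], [0, 0, 0], [0, 0, 0]], claw=-0.2)

```text
time: 11.55
eef_pos: [0.6039, 0.0597, 0.0415]
ee_rot: [[0.066, 0.998, -0.0], [0.998, -0.066, 0.0], [-0.0, -0.0, -1.0]]
wrist_force: [-0.0, -0.5, 0.5]
grip_width: 0.396
grip_force: 0.0
```

Emit:
jog_arm(translation=[[0, 0, -0.03], [0, 0, -0.03], [0, 0, -0.02], [-0.01, -0.03, -0.02], [-0.01, -0.03, 0], [0, 0, 0], [0, 0, 0], [0, 0, 0]], rotation=[[0, 0, 0], [0, 0, 0], [0, 0, 8], [0, 0, 8], [0, 0, 8], [0, 0, 8], [0, 0, 8], [0, 0, 8]])

```text
time: 12.35
eef_pos: [0.5407, 0.0567, 0.1416]
ee_rot: [[0.789, 0.614, 0.0], [0.614, -0.789, -0.0], [0.0, 0.0, -1.0]]
wrist_force: [0.4, 0.3, 0.4]
grip_width: 0.401
grip_force: 0.0
```

Emit:
jog_arm(translation=[[0, 0, 0], [0, 0, 0], [0, 0, 0], [0, 0, 0], [0, 0, 0], [0, 0, 0]], rotation=[[0, 0, 8], [0, 0, 8], [0, 0, 8], [0, 0, 3], [0, 0, 0], [0, 0, 0]])

```text
time: 12.95
eef_pos: [0.5409, 0.0567, 0.1414]
ee_rot: [[0.981, 0.195, -0.0], [0.195, -0.981, 0.0], [-0.0, -0.0, -1.0]]
wrist_force: [-1.0, -0.9, -0.1]
grip_width: 0.399
grip_force: 0.0
```

Run:
```python
from h import *
tool([*j2w([.010,-.028]),.1])
c=cam("wrist");s=cam("side")
g=cv2.cvtColor(c[0],cv2.COLOR_RGB2BGR);g2=cv2.cvtColor(s[0],cv2.COLOR_RGB2BGR)[190:290,290:390]
cv2.imwrite("pics/t5.png",np.hstack([cv2.resize(g,(480,360)),cv2.resize(g2,(320,360),interpolation=cv2.INTER_CUBIC)]))
```

```text
t 12.95 pos [0.5409 0.0567 0.1414] jig [  7.4 -18.9] yaw_x 11.27 tilt [-0.0001  0.    ] w 0.399 gf 0.0 F [-1.  -0.9 -0.1] shift [ 2.6  9.1 41.4]
```

View pics/t5.png

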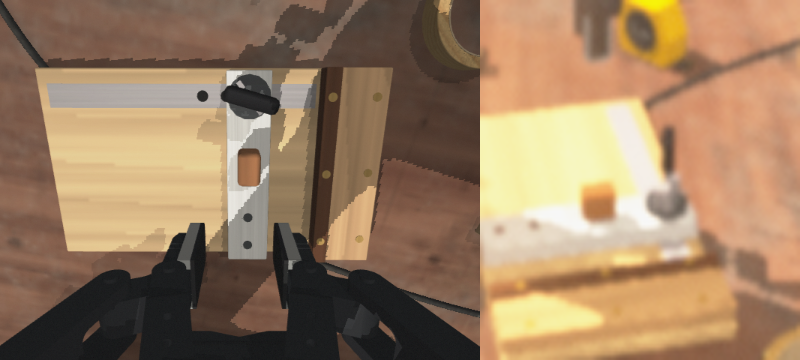

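The paddle is now turned across the fence at (251,99) and stands raised. Next, take the grip block at (248,167).

Emit:
jog_arm(translation=[[0.0025, 0.009, 0], [0, 0, 0.04], [0, 0, 0.04], [0, 0, 0.035], [0, 0, 0.016], [0, 0, 0], [0, 0, 0]], rotation=[[0, 0, 0], [0, 0, 0], [0, 0, 0], [0, 0, 0], [0, 0, 0], [0, 0, 0], [0, 0, 0]], claw=0.1)

```text
time: 13.75
eef_pos: [0.5459, 0.048, 0.0109]
ee_rot: [[0.981, 0.194, 0.001], [0.194, -0.981, -0.0], [0.001, 0.0, -1.0]]
wrist_force: [0.5, 0.2, 0.6]
grip_width: 0.549
grip_force: 0.0
```

Emit:
jog_arm(translation=[[0, 0, 0], [0, 0, 0], [0, 0, 0], [0, 0, 0], [0, 0, 0], [0, 0, 0]], rotation=[[0, 0, 0], [0, 0, 0], [0, 0, 0], [0, 0, 0], [0, 0, 0], [0, 0, 0]], claw=-1)

```text
time: 14.35
eef_pos: [0.5467, 0.0482, 0.0123]
ee_rot: [[0.981, 0.194, 0.003], [0.194, -0.981, -0.001], [0.003, 0.001, -1.0]]
wrist_force: [-1.6, 0.1, 6.6]
grip_width: 0.213
grip_force: 60.5
```

Run:
```python
from h import *
tool([*j2w([.010,.142]),.01])
```

```text
t 14.35 pos [0.5467 0.0482 0.0123] jig [ 11.4 -28.4] yaw_x 11.21 tilt [ 0.0031 -0.0005] w 0.213 gf 60.5 F [-1.6  0.1  6.6] shift [  -1.4 -170.4    2.1]
```

Emit:
jog_arm(translation=[[0, -0.008, 0], [0, -0.018, 0], [0, -0.018, 0], [0, -0.018, 0], [0, -0.018, 0], [0, -0.018, 0], [0, -0.018, 0], [0, -0.018, 0], [0, -0.018, 0], [0, -0.014, 0], [0, -0.006, 0], [0, 0, 0]], rotation=[[0, 0, 0], [0, 0, 0], [0, 0, 0], [0, 0, 0], [0, 0, 0], [0, 0, 0], [0, 0, 0], [0, 0, 0], [0, 0, 0], [0, 0, 0], [0, 0, 0], [0, 0, 0]])

```text
time: 15.55
eef_pos: [0.5132, 0.2185, 0.0124]
ee_rot: [[0.981, 0.195, 0.003], [0.195, -0.981, 0.001], [0.004, -0.001, -1.0]]
wrist_force: [-1.6, 1.0, 5.8]
grip_width: 0.214
grip_force: 62.2
```

Run:
```python
from h import *
tool([*j2w([.010,.142]),.01])
```

```text
t 15.55 pos [0.5132 0.2185 0.0124] jig [ 11.6 145.2] yaw_x 11.26 tilt [0.0034 0.0013] w 0.214 gf 62.2 F [-1.6  1.   5.8] shift [-1.6  3.2  2.4]
```

Emit:
jog_arm(translation=[[0, 0, 0], [0, 0, 0], [0, 0, 0], [0, 0, -0.03], [0, 0, -0.04], [0, 0, -0.04]], rotation=[[0, 0, 0], [0, 0, 0], [0, 0, 0], [0, 0, 0], [0, 0, 0], [0, 0, 0]], claw=0.1)

```text
time: 16.15
eef_pos: [0.5111, 0.2167, 0.121]
ee_rot: [[0.981, 0.194, -0.002], [0.194, -0.981, -0.0], [-0.002, 0.0, -1.0]]
wrist_force: [0.5, 0.0, -0.8]
grip_width: 0.551
grip_force: 0.0
```

Emit:
jog_arm(translation=[[-0.002, 0.046, -0.018], [-0.002, 0.046, -0.018], [-0.002, 0.046, -0.018], [-0.002, 0.046, -0.018], [-0.002, 0.046, -0.018], [-0.002, 0.046, -0.018], [-0.002, 0.046, -0.018], [-0.002, 0.046, -0.018], [-0.002, 0.046, -0.018], [-0.002, 0.046, -0.018], [-0.002, 0.048, 0], [0, 0.048, 0]], rotation=[[0, 0, 0], [0, 0, 0], [0, 0, 0], [0, 0, 0], [0, 0, 0], [0, 0, 0], [0, 0, 0], [0, 0, 0], [0, 0, 0], [0, 0, 0], [0, 0, 0], [0, 0, 0]])

```text
time: 17.35
eef_pos: [0.5982, -0.335, 0.3013]
ee_rot: [[0.981, 0.194, 0.001], [0.194, -0.981, -0.001], [0.001, 0.001, -1.0]]
wrist_force: [0.7, 0.1, 0.2]
grip_width: 0.549
grip_force: 0.0
```

Emit:
jog_arm(translation=[[0, 0, 0], [0, 0, 0], [0, 0, 0]], rotation=[[0, 0, 0], [0, 0, 0], [0, 0, 0]])

```text
time: 17.65
eef_pos: [0.5981, -0.3317, 0.3003]
ee_rot: [[0.981, 0.195, -0.0], [0.195, -0.981, 0.001], [-0.0, -0.001, -1.0]]
wrist_force: [0.2, 0.0, -0.5]
grip_width: 0.549
grip_force: 0.0
```

Run:
```python
from h import *
tool([.6,-.33,.3])
c=cam("wrist");save(c,"w6")
```

```text
t 17.65 pos [ 0.5981 -0.3317  0.3003] jig [ -11.9 -411. ] yaw_x 11.24 tilt [-0.0003  0.0005] w 0.549 gf 0.0 F [ 0.2  0.  -0.5] shift [ 2.2 -1.3  0.3]
```

View pics/w6.png

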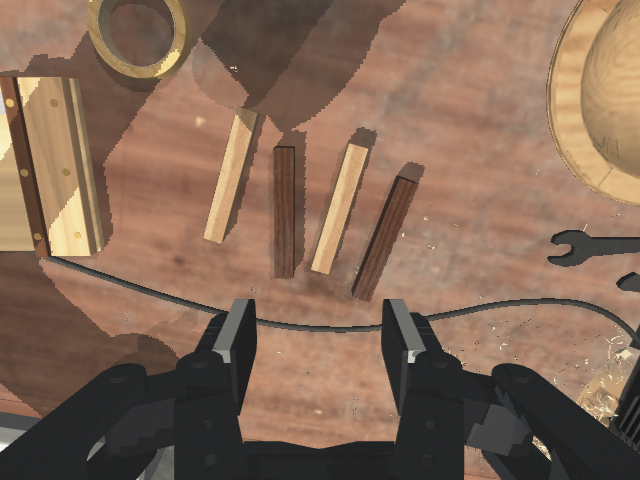

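Four blanks are visible, with top-face axes of about (247,112)-(213,240), (285,147)-(284,277), (360,145)-(321,273) and (407,179)-(360,298).

```bash
cat >> h.py <<'E'
def blank(a,b,c,z=.022):
    """two end-mid pixels of a top face -> centre, yaw deg, length"""
    P=ray([b,a],z,c);d=P[1]-P[0]
    return P.mean(0)[:2].round(4),np.degrees(np.arctan2(d[1],d[0])).round(1),np.hypot(*d[:2]).round(4)
def plan(w,yaw,z):
    s=read_state();R=np.array(s["ee_rot"]);y=np.degrees(np.arctan2(R[1,0],R[0,0]))
    tool([*w,z]);print("rz",round(y-yaw,1))
E
python3 - <<'E'
from h import *
c=cam("wrist")
B={"1":((247.5,111.5),(213.5,240)),"2":((285,147),(283.5,277)),"3":((359.5,145),(321,273)),"4":((407,179),(360.5,297.5))}
for k,(a,b) in B.items(): print(k,*blank(a,b,c))
w,y,l=blank(*B["4"],c);plan(w,y,-.025)
E
```

```text
1 [ 0.5828 -0.2361] -6.9 0.1467
2 [ 0.5543 -0.301 ] 9.2 0.1486
3 [ 0.5697 -0.3605] -4.3 0.1511
4 [ 0.5464 -0.4159] -7.0 0.148
t 17.75 pos [ 0.5984 -0.3313  0.3008] jig [ -11.6 -410.6] yaw_x 11.29 tilt [ 0.0003 -0.0001] w 0.552 gf 0.0 F [-0.8 -0.  -0.6] shift [-67.6  72.8 325.8]
rz 18.3
```

Emit:
jog_arm(translation=[[-0.034, 0.036, 0.03], [-0.034, 0.037, 0.03], [0, 0, 0.045], [0, 0, 0.045], [0, 0, 0.045], [0, 0, 0.045], [0, 0, 0]], rotation=[[0, 0, 0], [0, 0, 0], [0, 0, 6], [0, 0, 6], [0, 0, 6.3], [0, 0, 0], [0, 0, 0]], claw=0)

```text
time: 18.45
eef_pos: [0.5493, -0.4003, 0.0612]
ee_rot: [[0.992, -0.122, -0.01], [-0.122, -0.992, 0.01], [-0.011, -0.009, -1.0]]
wrist_force: [-1.1, 0.5, -0.0]
grip_width: 0.499
grip_force: 0.0
```

Emit:
jog_arm(translation=[[0, 0, 0.03], [0, 0, 0.03], [0, 0, 0.02], [0, 0, 0.006], [0, 0, 0], [0, 0, 0]], rotation=[[0, 0, 0], [0, 0, 0], [0, 0, 0], [0, 0, 0], [0, 0, 0], [0, 0, 0]])

```text
time: 19.05
eef_pos: [0.5541, -0.4088, -0.0113]
ee_rot: [[0.992, -0.123, 0.001], [-0.123, -0.992, -0.006], [0.002, 0.006, -1.0]]
wrist_force: [-9.1, 0.9, 14.9]
grip_width: 0.503
grip_force: 7.3
```

Emit:
jog_arm(translation=[[0, 0, 0], [0, 0, 0], [0, 0, 0], [0, 0, 0], [0, 0, 0], [0, 0, 0]], rotation=[[0, 0, 0], [0, 0, 0], [0, 0, 0], [0, 0, 0], [0, 0, 0], [0, 0, 0]], claw=-1)

```text
time: 19.65
eef_pos: [0.5579, -0.406, -0.009]
ee_rot: [[0.992, -0.123, 0.007], [-0.123, -0.992, -0.003], [0.008, 0.002, -1.0]]
wrist_force: [-1.5, 11.3, 23.4]
grip_width: -0.002
grip_force: 11.7
```

Run:
```python
from h import *
plan(j2w([0,.083]),11.2,.1)
```

```text
t 19.65 pos [ 0.5579 -0.406  -0.009 ] jig [ -65.8 -476.1] yaw_x -7.04 tilt [ 0.0073 -0.0026] w -0.002 gf 11.7 F [-1.5 11.3 23.4] shift [-111.6 -551.4 -110.8]
rz -18.2
```

The tool fell short sideways and a finger landed on the blank. I'll lift, open and re-measure with a colour mask.

Emit:
jog_arm(translation=[[0, 0, -0.03], [0, 0, -0.03], [0, 0, -0.03], [0, 0, -0.03], [0, 0, -0.03], [0, 0, -0.03], [0, 0, 0], [0, 0, 0]], rotation=[[0, 0, 0], [0, 0, 0], [0, 0, 0], [0, 0, 0], [0, 0, 0], [0, 0, 0], [0, 0, 0], [0, 0, 0]], claw=0)

```text
time: 20.45
eef_pos: [0.5541, -0.4059, 0.1655]
ee_rot: [[0.992, -0.123, 0.003], [-0.123, -0.992, -0.003], [0.003, 0.003, -1.0]]
wrist_force: [0.2, 0.3, -0.7]
grip_width: 0.495
grip_force: 0.0
```

Run:
```python
from h import *
tool([.5464,-.4159,.1])
c=cam("wrist");save(c,"w7",None,.8)
e=cam("side");np.save("side7.npy",e[0])
for nm,cc in(("wrist",c),("side",e)):
    h=cv2.cvtColor(cc[0],cv2.COLOR_RGB2HSV)
    print(nm,[ (tuple(p),cc[0][int(p[1]),int(p[0])].tolist(),h[int(p[1]),int(p[0])].tolist()) for p in proj([[.5464,-.4159,.022],[.5697,-.3605,.022],[.60,-.385,0]],cc).round() if 0<=p[0]<640 and 0<=p[1]<480])
```

```text
t 20.45 pos [ 0.5541 -0.4059  0.1655] jig [ -69.6 -475.3] yaw_x -7.07 tilt [ 0.0029 -0.003 ] w 0.495 gf 0.0 F [ 0.2  0.3 -0.7] shift [-6.6 10.7 65.5]
wrist [((np.float64(331.0), np.float64(218.0)), [109, 74, 57], [10, 122, 109]), ((np.float64(256.0), np.float64(198.0)), [217, 172, 126], [15, 107, 217]), ((np.float64(284.0), np.float64(152.0)), [167, 116, 93], [9, 113, 167])]
side [((np.float64(333.0), np.float64(390.0)), [132, 81, 54], [10, 151, 132]), ((np.float64(343.0), np.float64(367.0)), [244, 208, 133], [20, 116, 244]), ((np.float64(359.0), np.float64(384.0)), [208, 132, 94], [10, 140, 208])]
```

View pics/w7.png

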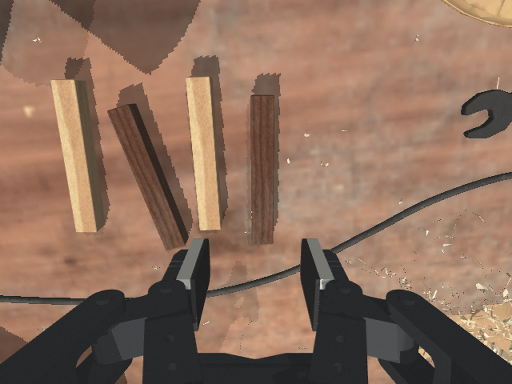

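The blanks lie as before. The rightmost has its top-face axis at (263,95)-(263,243) in this 0.8-scale view.

Run:
```python
from h import *
c=cam("wrist")
B={"1":((63.5,80.5),(87,232.5)),"2":((120,107),(173,246)),"3":((198,78),(208.5,230)),"4":((263,95),(263,243))}
for k,(a,b) in B.items(): print(k,*blank(np.array(a)/.8,np.array(b)/.8,c))
w,y,l=blank(*[np.array(v)/.8 for v in B["4"]],c);plan(w,y,-.022)
```

```text
1 [ 0.5806 -0.2362] -7.5 0.1476
2 [ 0.5533 -0.3006] 8.2 0.1449
3 [ 0.5679 -0.3579] -5.8 0.1469
4 [ 0.5464 -0.4125] -6.7 0.1468
t 20.6 pos [ 0.5526 -0.4047  0.1615] jig [ -70.8 -473.8] yaw_x -7.09 tilt [-0.0017  0.0017] w 0.501 gf 0.0 F [ 0.1 -0.6  0.5] shift [ -4.8   8.8 183.5]
rz -0.4
```

Emit:
jog_arm(translation=[[-0.005, 0.0085, 0.03], [0, 0, 0.03], [0, 0, 0.03], [0, 0, 0.03], [0, 0, 0], [0, 0, 0]], rotation=[[0, 0, 0], [0, 0, 0], [0, 0, 0], [0, 0, 0], [0, 0, 0], [0, 0, 0]], claw=0.1)

```text
time: 21.2
eef_pos: [0.5466, -0.4127, 0.042]
ee_rot: [[0.992, -0.124, -0.002], [-0.124, -0.992, 0.002], [-0.002, -0.001, -1.0]]
wrist_force: [0.3, 0.3, 0.0]
grip_width: 0.548
grip_force: 0.0
```

Run:
```python
from h import *
plan([.5464,-.4125],-6.7,-.022)
```

```text
t 21.2 pos [ 0.5466 -0.4127  0.042 ] jig [ -78.2 -480.5] yaw_x -7.1 tilt [-0.0016  0.0017] w 0.548 gf 0.0 F [0.3 0.3 0. ] shift [-0.1 -0.1 64. ]
rz -0.4
```

Emit:
jog_arm(translation=[[0, 0, 0.02], [0, 0, 0.02], [0, 0, 0.014], [0, 0, 0.01], [0, 0, 0], [0, 0, 0]], rotation=[[0, 0, 0], [0, 0, 0], [0, 0, 0], [0, 0, 0], [0, 0, 0], [0, 0, 0]])

```text
time: 21.8
eef_pos: [0.5476, -0.4137, -0.0203]
ee_rot: [[0.992, -0.124, 0.001], [-0.124, -0.992, -0.001], [0.001, 0.001, -1.0]]
wrist_force: [-0.8, -0.5, -0.1]
grip_width: 0.547
grip_force: 0.0
```

Emit:
jog_arm(translation=[[0, 0, 0], [0, 0, 0], [0, 0, 0], [0, 0, 0], [0, 0, 0], [0, 0, 0]], rotation=[[0, 0, 0], [0, 0, 0], [0, 0, 0], [0, 0, 0], [0, 0, 0], [0, 0, 0]], claw=-1)

```text
time: 22.4
eef_pos: [0.5479, -0.4141, -0.0197]
ee_rot: [[0.992, -0.124, 0.002], [-0.124, -0.992, -0.002], [0.002, 0.001, -1.0]]
wrist_force: [-0.2, 0.6, 5.5]
grip_width: 0.235
grip_force: 62.3
```

Run:
```python
from h import *
plan(j2w([0,.083]),11.2,.1)
```

```text
t 22.4 pos [ 0.5479 -0.4141 -0.0197] jig [ -77.2 -482.1] yaw_x -7.1 tilt [ 0.0016 -0.0017] w 0.235 gf 62.3 F [-0.2  0.6  5.5] shift [-103.9 -560.6 -120.7]
rz -18.3
```

Emit:
jog_arm(translation=[[0, 0, -0.02], [0, 0, -0.03], [0, 0, -0.035], [0, 0, -0.035], [0, 0, 0]], rotation=[[0, 0, 0], [0, 0, 0], [0, 0, 0], [0, 0, 0], [0, 0, 0]])

```text
time: 22.9
eef_pos: [0.55, -0.4162, 0.1067]
ee_rot: [[0.992, -0.123, 0.008], [-0.123, -0.992, -0.009], [0.009, 0.008, -1.0]]
wrist_force: [1.0, -0.8, 0.2]
grip_width: 0.238
grip_force: 61.5
```

Emit:
jog_arm(translation=[[-0.004, -0.02, 0], [-0.008, -0.043, 0], [-0.008, -0.043, 0], [-0.008, -0.043, 0], [-0.008, -0.043, 0], [-0.008, -0.043, 0], [-0.008, -0.043, 0], [-0.008, -0.043, 0], [-0.008, -0.043, 0], [-0.008, -0.043, 0], [-0.008, -0.043, 0], [-0.008, -0.043, 0]], rotation=[[0, 0, 0], [0, 0, 0], [0, 0, 0], [0, 0, 0], [0, 0, 0], [0, 0, 0], [0, 0, 0], [0, 0, 0], [0, 0, 0], [0, 0, 0], [0, 0, 0], [0, 0, 0]])

```text
time: 24.1
eef_pos: [0.5156, 0.0891, 0.0985]
ee_rot: [[0.992, -0.124, -0.001], [-0.124, -0.992, 0.0], [-0.001, 0.0, -1.0]]
wrist_force: [1.0, -0.4, -1.1]
grip_width: 0.238
grip_force: 61.5
```

Emit:
jog_arm(translation=[[-0.006, -0.035, 0], [-0.006, -0.033, 0], [0, 0, 0], [0, 0, 0], [0, 0, 0], [0, 0, 0], [0, 0, 0], [0, 0, 0]], rotation=[[0, 0, 0], [0, 0, 0], [0, 0, -6], [0, 0, -6], [0, 0, -6.3], [0, 0, 0], [0, 0, 0], [0, 0, 0]])

```text
time: 24.9
eef_pos: [0.513, 0.1562, 0.0987]
ee_rot: [[0.981, 0.193, -0.0], [0.193, -0.981, -0.0], [-0.0, -0.0, -1.0]]
wrist_force: [-0.2, -0.6, -1.3]
grip_width: 0.234
grip_force: 61.5
```

Run:
```python
from h import *
plan(j2w([0.001,.083]),11.2,-.006)
```

```text
t 24.9 pos [0.513  0.1562 0.0987] jig [-0.7 84.1] yaw_x 11.1 tilt [-0.0005 -0.    ] w 0.234 gf 61.5 F [-0.2 -0.6 -1.3] shift [  1.7   1.1 104.7]
rz -0.1
```

Emit:
jog_arm(translation=[[0.0015, 0.001, 0.03], [0, 0, 0.03], [0, 0, 0.025], [0, 0, 0.012], [0, 0, 0.006], [0, 0, 0], [0, 0, 0]], rotation=[[0, 0, 0], [0, 0, 0], [0, 0, 0], [0, 0, 0], [0, 0, 0], [0, 0, 0], [0, 0, 0]])

```text
time: 25.6
eef_pos: [0.516, 0.1557, -0.0029]
ee_rot: [[0.981, 0.194, 0.002], [0.194, -0.981, 0.0], [0.002, 0.0, -1.0]]
wrist_force: [-0.7, 0.2, -1.5]
grip_width: 0.234
grip_force: 61.5
```

Emit:
jog_arm(translation=[[0, 0, 0.001], [0, 0, 0], [0, 0, 0]], rotation=[[0, 0, 0], [0, 0, 0], [0, 0, 0]])

```text
time: 25.9
eef_pos: [0.5153, 0.1557, -0.0046]
ee_rot: [[0.981, 0.194, 0.001], [0.194, -0.981, 0.0], [0.001, 0.0, -1.0]]
wrist_force: [0.1, 0.1, -0.5]
grip_width: 0.234
grip_force: 61.5
```

Emit:
jog_arm(translation=[[0, 0, 0.0015], [0, 0, 0.001], [0, 0, 0], [0, 0, 0]], rotation=[[0, 0, 0], [0, 0, 0], [0, 0, 0], [0, 0, 0]])

```text
time: 26.3
eef_pos: [0.5149, 0.1556, -0.0077]
ee_rot: [[0.981, 0.194, 0.0], [0.194, -0.981, 0.0], [0.0, -0.0, -1.0]]
wrist_force: [0.0, 0.7, -1.0]
grip_width: 0.234
grip_force: 61.5
```

Emit:
jog_arm(translation=[[0, 0, 0], [0, 0, 0], [0, 0, 0], [0, 0, 0], [0, 0, -0.02], [0, 0, -0.03], [0, 0, -0.04], [0, 0, -0.04], [0, 0, 0]], rotation=[[0, 0, 0], [0, 0, 0], [0, 0, 0], [0, 0, 0], [0, 0, 0], [0, 0, 0], [0, 0, 0], [0, 0, 0], [0, 0, 0]], claw=-0.2)

```text
time: 27.2
eef_pos: [0.5194, 0.1561, 0.1291]
ee_rot: [[0.981, 0.194, 0.012], [0.194, -0.981, 0.001], [0.012, 0.001, -1.0]]
wrist_force: [2.2, 0.2, 0.5]
grip_width: 0.404
grip_force: 0.0
```

Run:
```python
from h import *
plan([.5679,-.3579],-5.8,.1)
```

```text
t 27.2 pos [0.5194 0.1561 0.1291] jig [ 5.6 82.8] yaw_x 11.21 tilt [0.0124 0.001 ] w 0.404 gf 0.0 F [2.2 0.2 0.5] shift [-52.7 513.5  29.1]
rz 17.0
```

Emit:
jog_arm(translation=[[-0.002, 0.02, 0], [-0.004, 0.043, 0], [-0.004, 0.043, 0], [-0.004, 0.043, 0], [-0.004, 0.043, 0], [-0.004, 0.043, 0], [-0.004, 0.043, 0], [-0.004, 0.043, 0], [-0.004, 0.043, 0], [-0.004, 0.043, 0], [-0.004, 0.043, 0], [-0.005, 0.043, 0]], rotation=[[0, 0, 0], [0, 0, 0], [0, 0, 0], [0, 0, 0], [0, 0, 0], [0, 0, 0], [0, 0, 0], [0, 0, 0], [0, 0, 0], [0, 0, 0], [0, 0, 0], [0, 0, 0]], claw=0.1)

```text
time: 28.4
eef_pos: [0.5642, -0.3387, 0.1215]
ee_rot: [[0.981, 0.194, -0.001], [0.194, -0.981, 0.001], [-0.0, -0.001, -1.0]]
wrist_force: [0.4, -0.3, 0.2]
grip_width: 0.55
grip_force: 0.0
```

Emit:
jog_arm(translation=[[-0.002, 0.02, 0], [0, 0, 0], [0, 0, 0], [0, 0, 0], [0, 0, 0], [0, 0, 0]], rotation=[[0, 0, 0], [0, 0, 5.5], [0, 0, 5.5], [0, 0, 6], [0, 0, 0], [0, 0, 0]])

```text
time: 29.0
eef_pos: [0.5663, -0.3569, 0.1218]
ee_rot: [[0.995, -0.099, -0.001], [-0.099, -0.995, 0.001], [-0.001, -0.0, -1.0]]
wrist_force: [0.3, 0.7, 0.7]
grip_width: 0.544
grip_force: 0.0
```

```bash
cat >> h.py <<'E'
def light(c,zt=.022):
    """light blanks: rectangle of the bright top faces, on the plane zt"""
    h=cv2.cvtColor(c[0],cv2.COLOR_RGB2HSV)
    m=cv2.inRange(h,(13,60,165),(25,200,255));m=cv2.morphologyEx(m,cv2.MORPH_OPEN,np.ones((5,5)))
    for k in cv2.findContours(m,cv2.RETR_EXTERNAL,cv2.CHAIN_APPROX_NONE)[0]:
        if cv2.contourArea(k)<1500: continue
        W=(1e3*ray(k[:,0,:],zt,c)[:,:2]).astype(np.float32)
        (cx,cy),(w,l),a=cv2.minAreaRect(W);b=cv2.boxPoints(((cx,cy),(w,l),a));e=[b[1]-b[0],b[2]-b[1]];d=max(e,key=np.linalg.norm)
        if d[0]<0:d=-d
        print("light",np.round([cx/1e3,cy/1e3],4),"size",round(min(w,l),1),round(max(w,l),1),"yaw",round(float(np.degrees(np.arctan2(d[1],d[0]))),1))
E
python3 - <<'E'
from h import *
c=cam("wrist");light(c);cv2.imwrite("pics/w8.png",c[0][:,:,::-1])
plan([.5679,-.3579],-5.8,-.022)
E
```

```text
light [ 0.5698 -0.3589] size 21.3 148.7 yaw -5.0
light [ 0.5829 -0.2351] size 21.6 148.8 yaw -7.2
t 29.05 pos [ 0.5663 -0.3569  0.1219] jig [ -48.  -429.6] yaw_x -5.69 tilt [-0.0005  0.0004] w 0.547 gf 0.0 F [-0.5 -0.4 -0.4] shift [  1.7   0.9 143.9]
rz 0.1
```

Emit:
jog_arm(translation=[[0.0035, 0.0015, 0.02], [0, 0, 0.03], [0, 0, 0.03], [0, 0, 0.03], [0, 0, 0.02], [0, 0, 0.01], [0, 0, 0.004], [0, 0, 0], [0, 0, 0]], rotation=[[0, 0, -0.5], [0, 0, 0], [0, 0, 0], [0, 0, 0], [0, 0, 0], [0, 0, 0], [0, 0, 0], [0, 0, 0], [0, 0, 0]])

```text
time: 29.95
eef_pos: [0.5707, -0.3597, -0.0201]
ee_rot: [[0.996, -0.092, 0.002], [-0.092, -0.996, -0.002], [0.002, 0.001, -1.0]]
wrist_force: [0.1, -0.2, 0.0]
grip_width: 0.548
grip_force: 0.0
```

Emit:
jog_arm(translation=[[0, 0, 0], [0, 0, 0], [0, 0, 0], [0, 0, 0], [0, 0, 0], [0, 0, 0]], rotation=[[0, 0, 0], [0, 0, 0], [0, 0, 0], [0, 0, 0], [0, 0, 0], [0, 0, 0]], claw=-1)

```text
time: 30.55
eef_pos: [0.5706, -0.3598, -0.0202]
ee_rot: [[0.996, -0.092, 0.002], [-0.092, -0.996, -0.002], [0.002, 0.001, -1.0]]
wrist_force: [-0.7, 1.0, 5.4]
grip_width: 0.238
grip_force: 62.2
```

Emit:
jog_arm(translation=[[0, 0, -0.02], [0, 0, -0.03], [0, 0, -0.035], [0, 0, -0.035], [0, 0, 0], [0, 0, 0]], rotation=[[0, 0, 0], [0, 0, 0], [0, 0, 0], [0, 0, 0], [0, 0, 0], [0, 0, 0]])

```text
time: 31.15
eef_pos: [0.5699, -0.359, 0.0988]
ee_rot: [[0.996, -0.092, 0.001], [-0.092, -0.996, -0.001], [0.001, 0.001, -1.0]]
wrist_force: [-0.1, 0.4, -1.4]
grip_width: 0.24
grip_force: 61.4
```

Run:
```python
from h import *
plan(j2w([0.001,.036]),11.2,.1)
```

```text
t 31.15 pos [ 0.5699 -0.359   0.0988] jig [ -44.9 -432.4] yaw_x -5.3 tilt [ 0.0007 -0.0006] w 0.24 gf 61.4 F [-0.1  0.4 -1.4] shift [ -89.  -462.1   -1.6]
rz -16.5
```

Emit:
jog_arm(translation=[[-0.004, -0.021, 0], [-0.008, -0.042, 0], [-0.008, -0.042, 0], [-0.008, -0.042, 0], [-0.008, -0.042, 0], [-0.008, -0.042, 0], [-0.008, -0.042, 0], [-0.008, -0.042, 0], [-0.008, -0.042, 0], [-0.008, -0.042, 0], [-0.008, -0.042, 0], [-0.005, -0.021, 0]], rotation=[[0, 0, 0], [0, 0, 0], [0, 0, 0], [0, 0, 0], [0, 0, 0], [0, 0, 0], [0, 0, 0], [0, 0, 0], [0, 0, 0], [0, 0, 0], [0, 0, 0], [0, 0, 0]])

```text
time: 32.35
eef_pos: [0.5212, 0.1121, 0.0958]
ee_rot: [[0.996, -0.09, -0.005], [-0.09, -0.996, 0.001], [-0.005, -0.0, -1.0]]
wrist_force: [-0.3, -0.4, -1.8]
grip_width: 0.235
grip_force: 61.3
```

Emit:
jog_arm(translation=[[0, 0, 0], [0, 0, 0], [0, 0, 0], [0, 0, 0], [0, 0, 0]], rotation=[[0, 0, -5.5], [0, 0, -5.5], [0, 0, -5.5], [0, 0, 0], [0, 0, 0]])

```text
time: 32.85
eef_pos: [0.5226, 0.1092, 0.0967]
ee_rot: [[0.981, 0.192, -0.003], [0.192, -0.981, 0.0], [-0.003, -0.001, -1.0]]
wrist_force: [0.6, -0.1, -1.4]
grip_width: 0.235
grip_force: 61.3
```

Run:
```python
from h import *
plan(j2w([0.001,.036]),11.2,-.008)
```

```text
t 32.85 pos [0.5226 0.1092 0.0967] jig [-0.4 36.2] yaw_x 11.08 tilt [-0.0031  0.    ] w 0.235 gf 61.3 F [ 0.6 -0.1 -1.4] shift [  1.7   0.3 104.7]
rz -0.1
```

Emit:
jog_arm(translation=[[0.001, 0, 0.03], [0, 0, 0.03], [0, 0, 0.025], [0, 0, 0.012], [0, 0, 0.006], [0, 0, 0.0025], [0, 0, 0], [0, 0, 0]], rotation=[[0, 0, 0], [0, 0, 0], [0, 0, 0], [0, 0, 0], [0, 0, 0], [0, 0, 0], [0, 0, 0], [0, 0, 0]])

```text
time: 33.65
eef_pos: [0.5259, 0.1095, -0.006]
ee_rot: [[0.981, 0.194, 0.002], [0.194, -0.981, -0.0], [0.002, 0.0, -1.0]]
wrist_force: [-0.4, 0.7, -1.0]
grip_width: 0.232
grip_force: 61.3
```

Emit:
jog_arm(translation=[[0, 0, 0], [0, 0, 0], [0, 0, 0], [0, 0, 0], [0, 0, -0.02], [0, 0, -0.03], [0, 0, -0.04], [0, 0, -0.04], [0, 0, 0], [0, 0, 0]], rotation=[[0, 0, 0], [0, 0, 0], [0, 0, 0], [0, 0, 0], [0, 0, 0], [0, 0, 0], [0, 0, 0], [0, 0, 0], [0, 0, 0], [0, 0, 0]], claw=-0.2)

```text
time: 34.65
eef_pos: [0.5256, 0.1095, 0.124]
ee_rot: [[0.981, 0.194, 0.003], [0.194, -0.981, -0.0], [0.003, 0.001, -1.0]]
wrist_force: [-0.9, 0.3, -1.0]
grip_width: 0.398
grip_force: 0.0
```

Run:
```python
from h import *
plan([.554,-.3008],8.7,.1)
```

```text
t 34.65 pos [0.5256 0.1095 0.124 ] jig [ 2.6 35.9] yaw_x 11.21 tilt [ 0.0026 -0.    ] w 0.398 gf 0.0 F [-0.9  0.3 -1. ] shift [-51.9 408.   24.1]
rz 2.5
```

Emit:
jog_arm(translation=[[-0.003, 0.02, 0], [-0.005, 0.041, 0], [-0.005, 0.041, 0], [-0.005, 0.041, 0], [-0.005, 0.041, 0], [-0.005, 0.041, 0], [-0.005, 0.041, 0], [-0.005, 0.041, 0], [-0.005, 0.041, 0], [-0.005, 0.041, 0], [-0.003, 0.019, 0], [0, 0, 0]], rotation=[[0, 0, 0], [0, 0, 0], [0, 0, 0], [0, 0, 0], [0, 0, 0], [0, 0, 0], [0, 0, 0], [0, 0, 0], [0, 0, 0], [0, 0, 0], [0, 0, 2.5], [0, 0, 0]], claw=0.1)

```text
time: 35.85
eef_pos: [0.5531, -0.3022, 0.121]
ee_rot: [[0.989, 0.147, -0.002], [0.147, -0.989, 0.002], [-0.002, -0.002, -1.0]]
wrist_force: [0.0, 0.2, -0.2]
grip_width: 0.546
grip_force: 0.0
```

Emit:
jog_arm(translation=[[0, 0, 0], [0, 0, 0]], rotation=[[0, 0, 0], [0, 0, 0]])

```text
time: 36.05
eef_pos: [0.5538, -0.2988, 0.122]
ee_rot: [[0.988, 0.153, -0.001], [0.153, -0.988, 0.001], [-0.001, -0.002, -1.0]]
wrist_force: [-0.0, 0.1, 0.2]
grip_width: 0.549
grip_force: 0.0
```

Run:
```python
from h import *
c=cam("wrist");cv2.imwrite("pics/w9.png",c[0][:,:,::-1]);light(c)
C=np.array([.554,-.3008]);a=np.radians(8.7);u=np.array([np.cos(a),np.sin(a)]);v=np.array([-u[1],u[0]])
for along in(0,.03,.055):
    P=np.array([[*(C+u*along+v*k),.022] for k in np.arange(-.025,.0251,.0025)])
    q=proj(P,c).round().astype(int);print(along,[int(c[0][y,x].sum()//3) for x,y in q])
P=np.array([[*(C+u*k),.022] for k in np.arange(.06,.1,.0025)]);q=proj(P,c).round().astype(int);print([int(c[0][y,x].sum()//3) for x,y in q])
plan([.554,-.3008],8.7,-.022)
```

```text
light [ 0.5808 -0.2347] size 21.6 144.8 yaw -7.2
0 [126, 125, 127, 81, 80, 77, 74, 76, 69, 79, 74, 76, 77, 69, 82, 117, 113, 114, 131, 131, 131]
0.03 [127, 124, 77, 77, 76, 78, 65, 75, 68, 63, 72, 62, 77, 75, 72, 102, 103, 105, 121, 122, 120]
0.055 [128, 127, 130, 83, 81, 81, 79, 90, 80, 66, 71, 69, 77, 84, 73, 99, 114, 115, 131, 134, 133]
[81, 77, 73, 79, 84, 83, 88, 90, 90, 89, 89, 90, 89, 89, 92, 90, 89]
t 36.1 pos [ 0.554  -0.2989  0.1223] jig [ -48.9 -370.2] yaw_x 8.8 tilt [-0.0009  0.001 ] w 0.547 gf 0.0 F [-0.9  0.1 -0.4] shift [-1.000e-01  2.100e+00  1.443e+02]
rz 0.1
```

Emit:
jog_arm(translation=[[0, 0.004, 0.02], [0, 0, 0.03], [0, 0, 0.03], [0, 0, 0.03], [0, 0, 0.02], [0, 0, 0.01], [0, 0, 0.004], [0, 0, 0], [0, 0, 0]], rotation=[[0, 0, 0], [0, 0, 0], [0, 0, 0], [0, 0, 0], [0, 0, 0], [0, 0, 0], [0, 0, 0], [0, 0, 0], [0, 0, 0]])

```text
time: 37.0
eef_pos: [0.5556, -0.3051, -0.0197]
ee_rot: [[0.988, 0.152, 0.002], [0.152, -0.988, -0.001], [0.002, 0.002, -1.0]]
wrist_force: [0.4, 0.2, 0.5]
grip_width: 0.551
grip_force: 0.0
```

Emit:
jog_arm(translation=[[0, 0, 0], [0, 0, 0], [0, 0, 0], [0, 0, 0], [0, 0, 0], [0, 0, 0]], rotation=[[0, 0, 0], [0, 0, 0], [0, 0, 0], [0, 0, 0], [0, 0, 0], [0, 0, 0]], claw=-1)

```text
time: 37.6
eef_pos: [0.5556, -0.3053, -0.0197]
ee_rot: [[0.988, 0.151, 0.002], [0.151, -0.988, -0.001], [0.002, 0.002, -1.0]]
wrist_force: [-1.3, 1.6, 6.1]
grip_width: 0.236
grip_force: 62.1
```

Emit:
jog_arm(translation=[[0, 0, -0.02], [0, 0, -0.03], [0, 0, -0.035], [0, 0, -0.035], [0, 0, 0], [0, 0, 0]], rotation=[[0, 0, 0], [0, 0, 0], [0, 0, 0], [0, 0, 0], [0, 0, 0], [0, 0, 0]])

```text
time: 38.2
eef_pos: [0.5548, -0.3049, 0.0993]
ee_rot: [[0.989, 0.151, 0.001], [0.151, -0.989, -0.001], [0.001, 0.001, -1.0]]
wrist_force: [0.2, 0.2, -1.9]
grip_width: 0.235
grip_force: 61.3
```

Run:
```python
from h import *
plan(j2w([0.0,-.011]),11.2,.1)
```

```text
t 38.2 pos [ 0.5548 -0.3049  0.0993] jig [ -49.2 -376.3] yaw_x 8.69 tilt [ 0.0009 -0.0008] w 0.235 gf 61.3 F [ 0.2  0.2 -1.9] shift [  33.2 -367.1   -1. ]
rz -2.5
```

Emit:
jog_arm(translation=[[0.002, -0.02, 0], [0.004, -0.04, 0], [0.004, -0.04, 0], [0.004, -0.04, 0], [0.004, -0.04, 0], [0.004, -0.04, 0], [0.004, -0.04, 0], [0.004, -0.04, 0], [0.003, -0.04, 0], [0.002, -0.027, 0], [0, 0, 0], [0, 0, 0]], rotation=[[0, 0, 0], [0, 0, 0], [0, 0, 0], [0, 0, 0], [0, 0, 0], [0, 0, 0], [0, 0, 0], [0, 0, 0], [0, 0, 0], [0, 0, 0], [0, 0, -2.5], [0, 0, 0]])

```text
time: 39.4
eef_pos: [0.5315, 0.0652, 0.0967]
ee_rot: [[0.981, 0.196, -0.004], [0.196, -0.981, 0.0], [-0.004, -0.001, -1.0]]
wrist_force: [0.4, 0.3, -1.7]
grip_width: 0.234
grip_force: 61.2
```

Emit:
jog_arm(translation=[[0, 0, 0], [0, 0, 0]], rotation=[[0, 0, 0], [0, 0, 0]])

```text
time: 39.6
eef_pos: [0.5331, 0.0632, 0.0981]
ee_rot: [[0.981, 0.193, -0.001], [0.193, -0.981, 0.0], [-0.001, -0.0, -1.0]]
wrist_force: [-0.2, 0.6, -0.6]
grip_width: 0.236
grip_force: 61.2
```

Run:
```python
from h import *
plan(j2w([0.0,-.011]),11.2,-.0075)
```

```text
t 39.6 pos [0.5331 0.0632 0.0981] jig [  1. -11.] yaw_x 11.13 tilt [-0.0015  0.0001] w 0.236 gf 61.2 F [-0.2  0.6 -0.6] shift [ -0.8   0.  105.6]
rz -0.1
```

Emit:
jog_arm(translation=[[-0.001, 0, 0.03], [0, 0, 0.03], [0, 0, 0.025], [0, 0, 0.012], [0, 0, 0.006], [0, 0, 0.004], [0, 0, 0], [0, 0, 0], [0, 0, 0]], rotation=[[0, 0, 0], [0, 0, 0], [0, 0, 0], [0, 0, 0], [0, 0, 0], [0, 0, 0], [0, 0, 0], [0, 0, 0], [0, 0, 0]])

```text
time: 40.5
eef_pos: [0.5335, 0.0632, -0.0073]
ee_rot: [[0.981, 0.194, 0.002], [0.194, -0.981, -0.0], [0.002, 0.0, -1.0]]
wrist_force: [0.1, 0.0, -0.7]
grip_width: 0.234
grip_force: 61.3
```

Emit:
jog_arm(translation=[[0, 0, 0], [0, 0, 0], [0, 0, 0], [0, 0, 0], [0, 0, -0.02], [0, 0, -0.03], [0, 0, -0.04], [0, 0, -0.04], [0, 0, 0], [0, 0, 0]], rotation=[[0, 0, 0], [0, 0, 0], [0, 0, 0], [0, 0, 0], [0, 0, 0], [0, 0, 0], [0, 0, 0], [0, 0, 0], [0, 0, 0], [0, 0, 0]], claw=-0.2)

```text
time: 41.5
eef_pos: [0.5335, 0.0632, 0.123]
ee_rot: [[0.981, 0.194, 0.003], [0.194, -0.981, -0.0], [0.002, 0.001, -1.0]]
wrist_force: [0.1, -0.1, -0.9]
grip_width: 0.397
grip_force: 0.0
```

Run:
```python
from h import *
plan([.582,-.235],-7.2,.1)
```

```text
t 41.5 pos [0.5335 0.0632 0.123 ] jig [  1.4 -11.1] yaw_x 11.2 tilt [ 0.0025 -0.0002] w 0.397 gf 0.0 F [ 0.1 -0.1 -0.9] shift [-10.4 301.9  23.2]
rz 18.4
```

Emit:
jog_arm(translation=[[-0.001, 0.02, 0], [-0.001, 0.04, 0], [-0.001, 0.04, 0], [-0.001, 0.04, 0], [-0.001, 0.04, 0], [-0.001, 0.04, 0], [-0.001, 0.04, 0], [-0.001, 0.04, 0], [-0.001, 0.002, 0], [0, 0, 0], [0, 0, 0], [0, 0, 0]], rotation=[[0, 0, 0], [0, 0, 0], [0, 0, 0], [0, 0, 0], [0, 0, 0], [0, 0, 0], [0, 0, 0], [0, 0, 0], [0, 0, 4], [0, 0, 7], [0, 0, 7.4], [0, 0, 0]], claw=0.1)

```text
time: 42.7
eef_pos: [0.5814, -0.2342, 0.1194]
ee_rot: [[0.992, -0.125, -0.003], [-0.125, -0.992, 0.002], [-0.004, -0.002, -1.0]]
wrist_force: [0.7, 0.3, -0.2]
grip_width: 0.55
grip_force: 0.0
```

Emit:
jog_arm(translation=[[0, 0, 0], [0, 0, 0]], rotation=[[0, 0, 0], [0, 0, 0]])

```text
time: 42.9
eef_pos: [0.5822, -0.2344, 0.121]
ee_rot: [[0.992, -0.123, -0.001], [-0.123, -0.992, 0.001], [-0.001, -0.001, -1.0]]
wrist_force: [0.2, -0.4, -0.4]
grip_width: 0.551
grip_force: 0.0
```

Run:
```python
from h import *
c=cam("wrist");cv2.imwrite("pics/w10.png",c[0][:,:,::-1]);light(c)
plan([.582,-.235],-7.2,-.022)
```

```text
light [ 0.4965 -0.0063] size 48.5 120.1 yaw -19.9
light [ 0.5662 -0.0477] size 45.1 166.1 yaw 11.1
light [ 0.5752 -0.2339] size 21.5 132.9 yaw -7.2
light [ 0.6869 -0.1548] size 17.5 60.2 yaw -41.5
t 42.95 pos [ 0.5824 -0.2345  0.1213] jig [  -8.5 -312.6] yaw_x -7.11 tilt [-0.0008  0.0005] w 0.546 gf 0.0 F [-0.2  0.  -0.2] shift [ -0.2   0.6 143.3]
rz 0.1
```

Emit:
jog_arm(translation=[[0, 0, 0.02], [0, 0, 0.03], [0, 0, 0.03], [0, 0, 0.03], [0, 0, 0.02], [0, 0, 0.01], [0, 0, 0.003], [0, 0, 0], [0, 0, 0]], rotation=[[0, 0, 0], [0, 0, 0], [0, 0, 0], [0, 0, 0], [0, 0, 0], [0, 0, 0], [0, 0, 0], [0, 0, 0], [0, 0, 0]])

```text
time: 43.85
eef_pos: [0.5837, -0.2354, -0.0197]
ee_rot: [[0.992, -0.125, 0.002], [-0.125, -0.992, -0.001], [0.002, 0.001, -1.0]]
wrist_force: [0.1, -0.5, -0.7]
grip_width: 0.55
grip_force: 0.0
```

Emit:
jog_arm(translation=[[0, 0, 0], [0, 0, 0], [0, 0, 0], [0, 0, 0], [0, 0, 0], [0, 0, 0]], rotation=[[0, 0, 0], [0, 0, 0], [0, 0, 0], [0, 0, 0], [0, 0, 0], [0, 0, 0]], claw=-1)

```text
time: 44.45
eef_pos: [0.5835, -0.2354, -0.0198]
ee_rot: [[0.992, -0.125, 0.002], [-0.125, -0.992, -0.001], [0.002, 0.001, -1.0]]
wrist_force: [0.1, 1.1, 5.5]
grip_width: 0.236
grip_force: 61.8
```

Emit:
jog_arm(translation=[[0, 0, -0.02], [0, 0, -0.03], [0, 0, -0.035], [0, 0, -0.035], [0, 0, 0], [0, 0, 0]], rotation=[[0, 0, 0], [0, 0, 0], [0, 0, 0], [0, 0, 0], [0, 0, 0], [0, 0, 0]])

```text
time: 45.05
eef_pos: [0.5828, -0.2349, 0.0993]
ee_rot: [[0.992, -0.125, 0.001], [-0.125, -0.992, -0.001], [0.001, 0.0, -1.0]]
wrist_force: [0.1, 0.4, -1.2]
grip_width: 0.236
grip_force: 61.0
```

Run:
```python
from h import *
plan(j2w([0.0,-.058]),11.2,.1)
```

```text
t 45.05 pos [ 0.5828 -0.2349  0.0993] jig [  -8.2 -313. ] yaw_x -7.2 tilt [ 0.001  -0.0006] w 0.236 gf 61.0 F [ 0.1  0.4 -1.2] shift [ -72.7 -244.6   -0.9]
rz -18.4
```

Emit:
jog_arm(translation=[[-0.006, -0.02, 0], [-0.012, -0.04, 0], [-0.012, -0.04, 0], [-0.012, -0.04, 0], [-0.012, -0.04, 0], [-0.012, -0.04, 0], [-0.007, -0.025, 0], [0, 0, 0], [0, 0, 0], [0, 0, 0], [0, 0, 0], [0, 0, 0]], rotation=[[0, 0, 0], [0, 0, 0], [0, 0, 0], [0, 0, 0], [0, 0, 0], [0, 0, 0], [0, 0, 0], [0, 0, -6], [0, 0, -6], [0, 0, -6.4], [0, 0, 0], [0, 0, 0]])

```text
time: 46.25
eef_pos: [0.5395, 0.0182, 0.0974]
ee_rot: [[0.981, 0.192, -0.003], [0.192, -0.981, 0.001], [-0.003, -0.001, -1.0]]
wrist_force: [1.0, -1.6, -0.2]
grip_width: 0.235
grip_force: 61.0
```

Run:
```python
from h import *
plan(j2w([0.0,-.057]),11.2,-.0075)
```

```text
t 46.25 pos [0.5395 0.0182 0.0974] jig [ -1.5 -56.3] yaw_x 11.09 tilt [-0.0028  0.0007] w 0.235 gf 61.0 F [ 1.  -1.6 -0.2] shift [  1.8   0.8 104.9]
rz -0.1
```

Emit:
jog_arm(translation=[[0.001, 0.0005, 0.03], [0, 0, 0.03], [0, 0, 0.025], [0, 0, 0.012], [0, 0, 0.006], [0, 0, 0.003], [0, 0, 0], [0, 0, 0], [0, 0, 0]], rotation=[[0, 0, 0], [0, 0, 0], [0, 0, 0], [0, 0, 0], [0, 0, 0], [0, 0, 0], [0, 0, 0], [0, 0, 0], [0, 0, 0]])

```text
time: 47.15
eef_pos: [0.5428, 0.017, -0.0061]
ee_rot: [[0.981, 0.194, 0.002], [0.194, -0.981, -0.0], [0.002, 0.001, -1.0]]
wrist_force: [-0.5, -0.4, -0.1]
grip_width: 0.24
grip_force: 61.0
```

Emit:
jog_arm(translation=[[0, 0, 0], [0, 0, 0], [0, 0, 0], [0, 0, 0], [0, 0, -0.02], [0, 0, -0.03], [0, 0, -0.04], [0, 0, -0.05], [0, 0, -0.05], [0, 0, 0], [0, 0, 0]], rotation=[[0, 0, 0], [0, 0, 0], [0, 0, 0], [0, 0, 0], [0, 0, 0], [0, 0, 0], [0, 0, 0], [0, 0, 0], [0, 0, 0], [0, 0, 0], [0, 0, 0]], claw=-0.22)

```text
time: 48.25
eef_pos: [0.5428, 0.017, 0.1845]
ee_rot: [[0.981, 0.194, 0.003], [0.194, -0.981, -0.001], [0.003, 0.001, -1.0]]
wrist_force: [-0.7, -0.2, -0.8]
grip_width: 0.392
grip_force: 0.0
```

Emit:
jog_arm(translation=[[0, -0.03, 0], [0, -0.04, 0], [0, -0.04, 0], [0, -0.04, 0], [0, 0, 0], [0, 0, 0]], rotation=[[0, 0, 0], [0, 0, 0], [0, 0, 0], [0, 0, 0], [0, 0, 0], [0, 0, 0]], claw=0.1)

```text
time: 48.85
eef_pos: [0.5114, 0.1647, 0.1807]
ee_rot: [[0.981, 0.196, -0.004], [0.196, -0.981, -0.001], [-0.004, 0.0, -1.0]]
wrist_force: [0.3, -0.4, -0.5]
grip_width: 0.554
grip_force: 0.0
```

Run:
```python
from h import *
tool([*j2w([.0105,.1455]),.012])
c=cam("wrist");save(c,"w11",None,.8)
```

```text
t 48.85 pos [0.5114 0.1647 0.1807] jig [-0.5 92.8] yaw_x 11.3 tilt [-0.0036 -0.0007] w 0.554 gf 0.0 F [ 0.3 -0.4 -0.5] shift [ 11.8 -52.7 168.7]
```

View pics/w11.png

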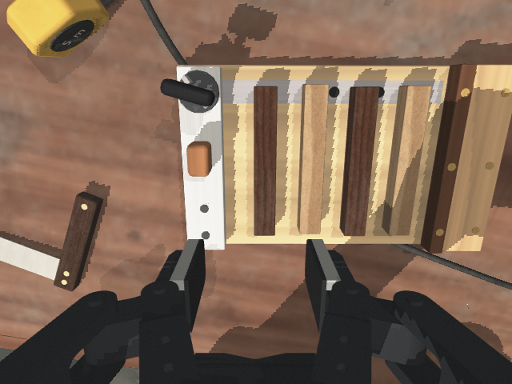

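The four blanks lie parallel on the bed between the rail (455) and the fence (200). The grip block is at (199,158), the paddle is still raised, and the try square is at the left.

Run:
```python
from h import *
c=cam("wrist")
print((1e3*w2j(ray(np.array([(199,156),(265,87),(265,234)])/.8,.058,c))).round(1),(1e3*w2j(ray(np.array([(265,87),(265,234),(413,86),(399,234)])/.8,.034,c))).round(1))
tool([*j2w([.0105,.1455]),.012])
```

```text
[[ 15.  142.2]
 [ 74.2  83.3]
 [-61.6  82.1]] [[ 74.3  82.6]
 [-72.5  81.4]
 [ 75.1 -52.8]
 [-72.6 -58.9]]
t 48.95 pos [0.5123 0.1635 0.1815] jig [ 0.1 91.5] yaw_x 11.15 tilt [-0.0023 -0.0005] w 0.552 gf 0.0 F [-0.4 -0.6 -0.5] shift [ 10.8 -54.1 169.5]
```

Emit:
jog_arm(translation=[[0.01, -0.025, 0], [0, -0.028, 0], [0, 0, 0.03], [0, 0, 0.04], [0, 0, 0], [0, 0, 0]], rotation=[[0, 0, 0], [0, 0, 0], [0, 0, 0], [0, 0, 0], [0, 0, 0], [0, 0, 0]])

```text
time: 49.55
eef_pos: [0.5122, 0.2172, 0.1125]
ee_rot: [[0.981, 0.193, -0.002], [0.193, -0.981, -0.0], [-0.002, 0.0, -1.0]]
wrist_force: [1.4, -0.4, 0.3]
grip_width: 0.548
grip_force: 0.0
```

Run:
```python
from h import *
plan(j2w([.0105,.1455]),11.2,.012)
```

```text
t 49.55 pos [0.5122 0.2172 0.1125] jig [ 10.4 144.1] yaw_x 11.11 tilt [-0.0019 -0.0004] w 0.548 gf 0.0 F [ 1.4 -0.4  0.3] shift [  0.3  -1.4 100.5]
rz -0.1
```

Emit:
jog_arm(translation=[[0, -0.001, 0.03], [0, 0, 0.035], [0, 0, 0.025], [0, 0, 0.01], [0, 0, 0], [0, 0, 0]], rotation=[[0, 0, 0], [0, 0, 0], [0, 0, 0], [0, 0, 0], [0, 0, 0], [0, 0, 0]])

```text
time: 50.15
eef_pos: [0.5141, 0.2194, 0.0151]
ee_rot: [[0.981, 0.194, 0.004], [0.194, -0.981, 0.001], [0.004, -0.0, -1.0]]
wrist_force: [-0.2, -0.2, 0.3]
grip_width: 0.552
grip_force: 0.0
```

Emit:
jog_arm(translation=[[0, 0, 0], [0, 0, 0], [0, 0, 0], [0, 0, 0], [0, 0, 0], [0, 0, 0]], rotation=[[0, 0, 0], [0, 0, 0], [0, 0, 0], [0, 0, 0], [0, 0, 0], [0, 0, 0]], claw=-1)

```text
time: 50.75
eef_pos: [0.5136, 0.2195, 0.0148]
ee_rot: [[0.981, 0.194, 0.003], [0.194, -0.981, 0.0], [0.003, 0.0, -1.0]]
wrist_force: [-1.0, -1.1, 6.3]
grip_width: 0.215
grip_force: 59.8
```

Emit:
jog_arm(translation=[[0, 0.006, 0], [0, 0.01, 0], [0, 0.01, 0], [0, 0.01, 0], [0, 0.01, 0], [0, 0.01, 0], [0, 0.01, 0], [0, 0.01, 0], [0, 0.01, 0], [0, 0.01, 0], [0, 0.01, 0], [0, 0.008, 0]], rotation=[[0, 0, 0], [0, 0, 0], [0, 0, 0], [0, 0, 0], [0, 0, 0], [0, 0, 0], [0, 0, 0], [0, 0, 0], [0, 0, 0], [0, 0, 0], [0, 0, 0], [0, 0, 0]])

```text
time: 51.95
eef_pos: [0.5355, 0.1079, 0.0148]
ee_rot: [[0.981, 0.194, 0.002], [0.194, -0.981, 0.002], [0.003, -0.001, -1.0]]
wrist_force: [-3.4, 4.7, 7.5]
grip_width: 0.212
grip_force: 60.0
```

Run:
```python
from h import *
plan(j2w([.0105,.0146]),11.2,.012)
```

```text
t 51.95 pos [0.5355 0.1079 0.0148] jig [12.  32.4] yaw_x 11.17 tilt [0.0023 0.0017] w 0.212 gf 60.0 F [-3.4  4.7  7.5] shift [-1.5 17.8  2.8]
rz -0.0
```

Emit:
jog_arm(translation=[[0, 0.004, 0], [0, 0.004, 0], [0, 0.003, 0], [0, 0.002, 0], [0, 0.001, 0], [0, 0, 0]], rotation=[[0, 0, 0], [0, 0, 0], [0, 0, 0], [0, 0, 0], [0, 0, 0], [0, 0, 0]])

```text
time: 52.55
eef_pos: [0.5382, 0.0944, 0.0148]
ee_rot: [[0.981, 0.194, 0.002], [0.194, -0.981, 0.001], [0.003, -0.001, -1.0]]
wrist_force: [-2.9, 4.0, 7.9]
grip_width: 0.214
grip_force: 60.0
```

Emit:
jog_arm(translation=[[0, 0.001, 0], [0, 0.001, 0], [0, 0, 0]], rotation=[[0, 0, 0], [0, 0, 0], [0, 0, 0]])

```text
time: 52.85
eef_pos: [0.5386, 0.0926, 0.0149]
ee_rot: [[0.981, 0.194, 0.002], [0.194, -0.981, 0.001], [0.002, -0.001, -1.0]]
wrist_force: [-3.3, 3.7, 7.2]
grip_width: 0.21
grip_force: 60.0
```

Run:
```python
from h import *
plan(j2w([.0105,.0146]),11.2,.012)
```

```text
t 52.85 pos [0.5386 0.0926 0.0149] jig [12.  16.7] yaw_x 11.19 tilt [0.0022 0.0015] w 0.21 gf 60.0 F [-3.3  3.7  7.2] shift [-1.5  2.1  2.8]
rz -0.0
```

Still sliding freely at about 4 N. I'll step on until it resists.

Emit:
jog_arm(translation=[[0, 0.0007, 0], [0, 0.0005, 0], [0, 0, 0]], rotation=[[0, 0, 0], [0, 0, 0], [0, 0, 0]])

```text
time: 53.15
eef_pos: [0.5388, 0.0915, 0.0148]
ee_rot: [[0.981, 0.194, 0.002], [0.194, -0.981, 0.002], [0.002, -0.001, -1.0]]
wrist_force: [-2.4, 2.9, 7.7]
grip_width: 0.216
grip_force: 60.0
```

Emit:
jog_arm(translation=[[0, 0.0007, 0], [0, 0.0005, 0], [0, 0, 0]], rotation=[[0, 0, 0], [0, 0, 0], [0, 0, 0]])

```text
time: 53.45
eef_pos: [0.539, 0.0904, 0.0148]
ee_rot: [[0.981, 0.194, 0.002], [0.194, -0.981, 0.002], [0.003, -0.001, -1.0]]
wrist_force: [-2.5, 3.5, 7.6]
grip_width: 0.212
grip_force: 60.0
```

Emit:
jog_arm(translation=[[0, 0.0007, 0], [0, 0.0005, 0], [0, 0, 0]], rotation=[[0, 0, 0], [0, 0, 0], [0, 0, 0]])

```text
time: 53.75
eef_pos: [0.539, 0.0904, 0.0149]
ee_rot: [[0.981, 0.194, 0.002], [0.194, -0.981, 0.004], [0.003, -0.004, -1.0]]
wrist_force: [-1.9, 9.1, 7.4]
grip_width: 0.217
grip_force: 60.1
```

The fence is snug at about 9 N, TCP at jig y ≈ 14.5 (fence ≈ 0.088). Release and go to the plunger.

Emit:
jog_arm(translation=[[0, 0, 0], [0, 0, 0], [0, 0, 0], [0, 0, 0], [0, 0, -0.03], [0, 0, -0.04], [0, 0, -0.04], [0, 0, 0], [0.03, 0, 0], [0.03, 0, 0], [0, 0, 0], [0, 0, 0]], rotation=[[0, 0, 0], [0, 0, 0], [0, 0, 0], [0, 0, 0], [0, 0, 0], [0, 0, 0], [0, 0, 0], [0, 0, 0], [0, 0, 0], [0, 0, 0], [0, 0, 0], [0, 0, 0]], claw=0)

```text
time: 54.95
eef_pos: [0.5965, 0.0997, 0.1218]
ee_rot: [[0.981, 0.194, -0.002], [0.194, -0.981, -0.0], [-0.002, -0.0, -1.0]]
wrist_force: [-0.6, 0.2, 0.2]
grip_width: 0.498
grip_force: 0.0
```

Emit:
jog_arm(translation=[[0, 0, 0], [0, 0, 0], [0, 0, 0], [0, 0, 0], [0, 0, 0], [0, 0, 0], [0, 0, 0], [0, 0, 0], [0, 0, 0], [0, 0, 0], [0, 0, 0], [0, 0, 0]], rotation=[[0, 0, -7.5], [0, 0, -7.5], [0, 0, -7.5], [0, 0, -7.5], [0, 0, -7.5], [0, 0, -7.5], [0, 0, -7.5], [0, 0, -7.5], [0, 0, -7.5], [0, 0, -7.5], [0, 0, 0], [0, 0, 0]])

```text
time: 56.15
eef_pos: [0.5961, 0.0997, 0.1226]
ee_rot: [[0.069, 0.998, -0.001], [0.998, -0.069, -0.0], [-0.0, -0.001, -1.0]]
wrist_force: [-0.1, -0.1, 0.5]
grip_width: 0.504
grip_force: 0.0
```

Run:
```python
from h import *
plan(j2w([.070,.015]),86,.041)
c=cam("wrist");cv2.imwrite("pics/w12.png",c[0][:,:,::-1])
m=(c[0].max(2)<55).astype(np.uint8)
q=proj([*j2w([.070,.015]),.094],c)[0];print(q)
n,l,st,ce=cv2.connectedComponentsWithStats(m)
for i in range(1,n):
    if st[i,4]>300 and abs(ce[i]-q).max()<90:
        ys,xs=np.where(l==i);r=cv2.minAreaRect(np.c_[xs,ys].astype(np.float32));print(st[i],r,(1e3*w2j(ray([r[0]],.09,c))).round(1))
```

```text
t 56.15 pos [0.5961 0.0997 0.1226] jig [69.9 12.6] yaw_x 86.04 tilt [-0.0008 -0.    ] w 0.504 gf 0.0 F [-0.1 -0.1  0.5] shift [ 2.4 -0.5 81.6]
rz 0.0
[320.99522101 257.95465931]
[ 309  213   34   79 1753] ((325.5, 252.0), (78.0, 33.0), 90.0) [[72.8 16.2]]
```

Emit:
jog_arm(translation=[[0.0024, 0.0005, 0.03], [0, 0, 0.03], [0, 0, 0.016], [0, 0, 0.006], [0, 0, 0], [0, 0, 0]], rotation=[[0, 0, 0], [0, 0, 0], [0, 0, 0], [0, 0, 0], [0, 0, 0], [0, 0, 0]])

```text
time: 56.8
eef_pos: [0.5987, 0.1022, 0.0422]
ee_rot: [[0.067, 0.998, 0.002], [0.998, -0.067, -0.0], [0.0, 0.002, -1.0]]
wrist_force: [-0.1, -0.6, 0.1]
grip_width: 0.499
grip_force: 0.0
```

Emit:
jog_arm(translation=[[0, 0, 0], [0, 0, 0], [0, 0, 0], [0, 0, 0], [0, 0, 0], [0, 0, 0]], rotation=[[0, 0, 0], [0, 0, 0], [0, 0, 0], [0, 0, 0], [0, 0, 0], [0, 0, 0]], claw=-1)

```text
time: 57.4
eef_pos: [0.5977, 0.1021, 0.0422]
ee_rot: [[0.067, 0.998, -0.0], [0.998, -0.067, -0.0], [-0.0, -0.0, -1.0]]
wrist_force: [-4.4, -0.5, 5.3]
grip_width: 0.127
grip_force: 61.6
```

Emit:
jog_arm(translation=[[0, 0, -0.0015], [0, 0, -0.0015], [0, 0, -0.001], [0, 0, -0.001], [0, 0, 0], [0, 0, 0]], rotation=[[0, 0, 0], [0, 0, 0], [0, 0, 0], [0, 0, 0], [0, 0, 0], [0, 0, 0]])

```text
time: 58.0
eef_pos: [0.5973, 0.1022, 0.0454]
ee_rot: [[0.066, 0.998, -0.001], [0.998, -0.066, 0.0], [-0.0, -0.001, -1.0]]
wrist_force: [1.2, 0.1, -8.0]
grip_width: 0.119
grip_force: 59.7
```

Emit:
jog_arm(translation=[[0, 0, -0.0005], [0, 0, 0], [0, 0, 0], [0, 0, 0], [0, 0, 0], [0, 0, 0], [0, 0, 0], [0, 0, 0], [0, 0, 0], [0, 0, 0], [0, 0, 0], [0, 0, 0]], rotation=[[0, 0, 0], [0, 0, 4], [0, 0, 6], [0, 0, 7], [0, 0, 7], [0, 0, 8], [0, 0, 8], [0, 0, 8], [0, 0, 8], [0, 0, 8], [0, 0, 7], [0, 0, 4]])

```text
time: 59.2
eef_pos: [0.5974, 0.1019, 0.0461]
ee_rot: [[0.981, 0.191, -0.001], [0.191, -0.981, -0.001], [-0.001, 0.001, -1.0]]
wrist_force: [1.5, -0.8, -7.9]
grip_width: 0.125
grip_force: 59.6
```

Emit:
jog_arm(translation=[[0, 0, 0], [0, 0, 0], [0, 0, 0], [0, 0, 0.002], [0, 0, 0.003], [0, 0, 0.003], [0, 0, 0], [0, 0, 0]], rotation=[[0, 0, 0], [0, 0, 0], [0, 0, 0], [0, 0, 0], [0, 0, 0], [0, 0, 0], [0, 0, 0], [0, 0, 0]])

```text
time: 60.0
eef_pos: [0.5974, 0.1022, 0.0383]
ee_rot: [[0.981, 0.194, -0.001], [0.194, -0.981, -0.0], [-0.001, -0.0, -1.0]]
wrist_force: [-1.3, -2.1, -6.1]
grip_width: 0.123
grip_force: 59.9
```

Run:
```python
from h import *
plan(j2w([.070,.015]),11.2,.041);print(read_state()["torque"])
```

```text
t 60.0 pos [0.5974 0.1022 0.0383] jig [71.7 14.7] yaw_x 11.21 tilt [-0.0006 -0.0001] w 0.123 gf 59.9 F [-1.3 -2.1 -6.1] shift [-1.7 -0.3 -2.7]
rz 0.0
[-0.39130668  0.03111599  0.09324054]
```

Emit:
jog_arm(translation=[[0, 0, 0.003], [0, 0, 0.003], [0, 0, 0], [0, 0, 0]], rotation=[[0, 0, 0], [0, 0, 0], [0, 0, 0], [0, 0, 0]])

```text
time: 60.4
eef_pos: [0.5976, 0.1022, 0.0324]
ee_rot: [[0.981, 0.194, -0.0], [0.194, -0.981, 0.0], [-0.0, -0.0, -1.0]]
wrist_force: [-1.7, -2.0, -4.8]
grip_width: 0.12
grip_force: 60.1
```

Emit:
jog_arm(translation=[[0, 0, 0], [0, 0, 0], [0, 0, 0], [0, 0, 0], [0, 0, 0], [0, 0, 0]], rotation=[[0, 0, 0], [0, 0, 0], [0, 0, 0], [0, 0, 0], [0, 0, 0], [0, 0, 0]], claw=0)

```text
time: 61.0
eef_pos: [0.5977, 0.1022, 0.0325]
ee_rot: [[0.981, 0.194, 0.0], [0.194, -0.981, 0.0], [0.0, -0.0, -1.0]]
wrist_force: [-0.2, -0.1, -0.6]
grip_width: 0.498
grip_force: 0.0
```

Emit:
jog_arm(translation=[[0, 0, -0.03], [0, 0, -0.04], [0, 0, -0.05], [0, 0, -0.03], [0, 0, 0], [0, 0, 0]], rotation=[[0, 0, 0], [0, 0, 0], [0, 0, 0], [0, 0, 0], [0, 0, 0], [0, 0, 0]])

```text
time: 61.6
eef_pos: [0.5978, 0.1022, 0.1828]
ee_rot: [[0.981, 0.194, 0.001], [0.194, -0.981, 0.0], [0.001, 0.0, -1.0]]
wrist_force: [0.7, 0.5, -0.3]
grip_width: 0.502
grip_force: 0.0
```

Run:
```python
from h import *
plan(j2w([.070,.015]),11.2,.041)
c=cam("wrist");e=cam("side")
np.set_printoptions(precision=1,suppress=True)
print("side paddle top home/strip",proj([[*j2w([.07,.015]),.082],[*j2w([.07,.015]),.090]],e))
g=c[0][100:380,130:480];g2=e[0][200:290,290:390]
cv2.imwrite("pics/t13.png",np.hstack([cv2.resize(g,(400,320)),cv2.resize(g2,(356,320),interpolation=cv2.INTER_CUBIC)])[:,:,::-1])
```

```text
t 61.6 pos [0.5978 0.1022 0.1828] jig [72.  14.7] yaw_x 11.2 tilt [0.0012 0.    ] w 0.502 gf 0.0 F [ 0.7  0.5 -0.3] shift [ -2.2  -0.3 141.8]
rz -0.0
side paddle top home/strip [[344.2 223. ]
 [344.3 220.5]]
```

View pics/t13.png

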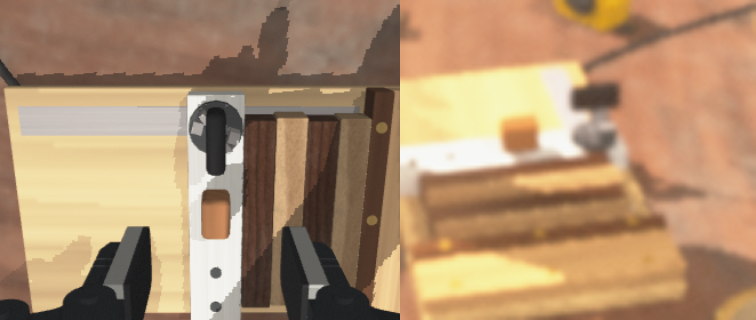

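The blanks stand tight between fence and rail, and the paddle is back along the fence with its top at the home height (side row ≈ 224, predicted 223). Next the square, found by masks from close by.

Emit:
jog_arm(translation=[[-0.01, -0.02, 0], [-0.019, -0.04, 0], [-0.019, -0.04, 0], [-0.019, -0.04, 0], [-0.019, -0.04, 0], [-0.019, -0.04, 0], [-0.019, -0.04, 0], [-0.019, -0.04, 0], [-0.019, -0.04, 0], [-0.01, -0.018, -0.02], [0, 0, -0.02], [0, 0, 0]], rotation=[[0, 0, 0], [0, 0, 0], [0, 0, 0], [0, 0, 0], [0, 0, 0], [0, 0, 0], [0, 0, 0], [0, 0, 0], [0, 0, 0], [0, 0, 0], [0, 0, 0], [0, 0, 0]])

```text
time: 62.9
eef_pos: [0.3587, 0.4215, 0.2239]
ee_rot: [[0.981, 0.196, 0.002], [0.196, -0.981, 0.002], [0.003, -0.001, -1.0]]
wrist_force: [0.2, -0.1, 0.5]
grip_width: 0.5
grip_force: 0.0
```

Emit:
jog_arm(translation=[[0, 0, 0], [0, 0, 0], [0, 0, 0], [0, 0, 0], [0, 0, 0]], rotation=[[0, 0, 7], [0, 0, 7], [0, 0, 7], [0, 0, 0], [0, 0, 0]])

```text
time: 63.4
eef_pos: [0.3588, 0.4194, 0.2208]
ee_rot: [[0.986, -0.168, -0.002], [-0.168, -0.986, -0.001], [-0.002, 0.002, -1.0]]
wrist_force: [-0.5, -0.0, -0.4]
grip_width: 0.505
grip_force: 0.0
```

```bash
cat >> h.py <<'E'
def rects(c,m,z,amin=800):
    m=cv2.morphologyEx(m,cv2.MORPH_OPEN,np.ones((5,5)))
    for k in cv2.findContours(m,cv2.RETR_EXTERNAL,cv2.CHAIN_APPROX_NONE)[0]:
        if cv2.contourArea(k)<amin: continue
        W=(1e3*ray(k[:,0,:],z,c)[:,:2]).astype(np.float32);r=cv2.minAreaRect(W);b=cv2.boxPoints(r)
        d=max([b[1]-b[0],b[2]-b[1]],key=np.linalg.norm)
        print("px",cv2.boundingRect(k),"c",np.round(r[0],1),"size",np.round(sorted(r[1]),1),"yaw",round(float(np.degrees(np.arctan2(d[1],d[0]))%180),1),"box",b.round(0).astype(int).tolist())
E
python3 - <<'E'
from h import *
tool([.36,.42,.2])
c=cam("wrist");cv2.imwrite("pics/w14.png",c[0][:,:,::-1])
h=cv2.cvtColor(c[0],cv2.COLOR_RGB2HSV)
print("blade");rects(c,cv2.inRange(h,(0,0,150),(180,50,255)),.009)
print("stock");rects(c,cv2.inRange(h,(0,60,25),(25,255,105)),.016)
for P in([.385,.34,.016],[.35,.43,.009],[.45,.45,0]):
    q=proj(P,c)[0].round().astype(int);print(q,h[q[1],q[0]] if 0<=q[0]<640 and 0<=q[1]<480 else 0)
E
```

```text
t 63.4 pos [0.3588 0.4194 0.2208] jig [-100.9  372.2] yaw_x -9.68 tilt [-0.0019 -0.0014] w 0.505 gf 0.0 F [-0.5 -0.  -0.4] shift [ 1.2 -0.9 20.8]
blade
px (583, 334, 57, 108) c [ 87.5 140.4] size [ 59.7 139.9] yaw 2.0 box [[16, 168], [19, 108], [158, 113], [156, 173]]
px (223, 185, 156, 35) c [353.1 436.2] size [ 29.8 145.6] yaw 78.8 box [[324, 368], [353, 362], [382, 505], [353, 510]]
stock
px (310, 82, 106, 141) c [387.8 375.2] size [ 89.6 123.3] yaw 168.7 box [[319, 343], [439, 319], [457, 407], [336, 431]]
[400 151] [ 10 106  84]
[308 204] [ 23  18 232]
[266  98] [ 11  86 171]
```

Emit:
jog_arm(translation=[[0.012, 0.036, 0], [0.0123, 0.0365, 0.03], [0, 0, 0.04], [0, 0, 0.04], [0, 0, 0], [0, 0, 0], [0, 0, 0]], rotation=[[0, 0, 0], [0, 0, 0], [0, 0, 1.5], [0, 0, 0], [0, 0, 0], [0, 0, 0], [0, 0, 0]], claw=0.1)

```text
time: 64.15
eef_pos: [0.3725, 0.3455, 0.1148]
ee_rot: [[0.981, -0.195, 0.004], [-0.195, -0.981, 0.002], [0.003, -0.003, -1.0]]
wrist_force: [0.2, -0.1, -0.7]
grip_width: 0.554
grip_force: 0.0
```

Run:
```python
from h import *
plan([.3706,.3439],-11.2,-.025)
c=cam("wrist")
h=cv2.cvtColor(c[0],cv2.COLOR_RGB2HSV)
print("blade");rects(c,cv2.inRange(h,(0,0,150),(180,50,255)),.009)
u=np.array([np.cos(np.radians(78.8)),np.sin(np.radians(78.8))]);C=np.array([.3706,.3439])+.03*np.array([u[1],-u[0]])
q=proj(np.array([[*(C+u*k),.016] for k in np.arange(-.03,.031,.0025)]),c).round().astype(int);print([int(h[y,x,2]) for x,y in q])
```

```text
t 64.15 pos [0.3725 0.3455 0.1148] jig [-101.8  297.1] yaw_x -11.25 tilt [0.0035 0.0021] w 0.554 gf 0.0 F [ 0.2 -0.1 -0.7] shift [ -2.    2.3 139.8]
rz -0.1
blade
px (100, 252, 202, 40) c [353.7 434.7] size [ 29.5 143.4] yaw 78.1 box [[324, 368], [353, 362], [383, 502], [354, 508]]
[161, 163, 163, 163, 163, 162, 160, 98, 93, 88, 83, 91, 89, 87, 87, 87, 93, 84, 139, 155, 155, 156, 156, 155, 155]
```

Emit:
jog_arm(translation=[[-0.001, 0.001, 0.03], [0, 0, 0.04], [0, 0, 0.03], [0, 0, 0.02], [0, 0, 0.01], [0, 0, 0.004], [0, 0, 0], [0, 0, 0]], rotation=[[0, 0, 0], [0, 0, 0], [0, 0, 0], [0, 0, 0], [0, 0, 0], [0, 0, 0], [0, 0, 0], [0, 0, 0]])

```text
time: 65.0
eef_pos: [0.371, 0.3444, -0.0202]
ee_rot: [[0.981, -0.196, 0.002], [-0.196, -0.981, 0.001], [0.002, -0.002, -1.0]]
wrist_force: [0.4, 0.5, -0.1]
grip_width: 0.548
grip_force: 0.0
```

Run:
```python
from h import *
plan([.3706,.3439],-11.2,-.025)
```

```text
t 65.0 pos [ 0.371   0.3444 -0.0202] jig [-103.4  296.3] yaw_x -11.29 tilt [0.0025 0.0015] w 0.548 gf 0.0 F [ 0.4  0.5 -0.1] shift [-0.3  0.6  4.8]
rz -0.1
```

Emit:
jog_arm(translation=[[0, 0.0005, 0.003], [0, 0, 0.002], [0, 0, 0], [0, 0, 0]], rotation=[[0, 0, 0], [0, 0, 0], [0, 0, 0], [0, 0, 0]])

```text
time: 65.4
eef_pos: [0.3697, 0.3431, -0.0266]
ee_rot: [[0.981, -0.196, 0.0], [-0.196, -0.981, 0.0], [0.0, -0.0, -1.0]]
wrist_force: [0.1, 0.4, 0.4]
grip_width: 0.548
grip_force: 0.0
```

Emit:
jog_arm(translation=[[0, 0, 0], [0, 0, 0], [0, 0, 0], [0, 0, 0], [0, 0, 0], [0, 0, 0]], rotation=[[0, 0, 0], [0, 0, 0], [0, 0, 0], [0, 0, 0], [0, 0, 0], [0, 0, 0]], claw=-1)

```text
time: 66.0
eef_pos: [0.3702, 0.3435, -0.0261]
ee_rot: [[0.981, -0.196, 0.001], [-0.196, -0.981, 0.001], [0.001, -0.001, -1.0]]
wrist_force: [0.5, 0.8, 5.1]
grip_width: 0.26
grip_force: 59.9
```

Emit:
jog_arm(translation=[[0, 0, -0.01], [0, 0, -0.02], [0, 0, -0.03], [0, 0, -0.04], [0, 0, -0.04], [0, 0, 0], [0, 0, 0], [0, 0, 0]], rotation=[[0, 0, 0], [0, 0, 0], [0, 0, 0], [0, 0, 0], [0, 0, 0], [0, 0, 0], [0, 0, 0], [0, 0, 0]])

```text
time: 66.8
eef_pos: [0.3681, 0.3422, 0.1114]
ee_rot: [[0.981, -0.196, -0.003], [-0.196, -0.981, -0.002], [-0.003, 0.003, -1.0]]
wrist_force: [-0.6, -0.3, -2.4]
grip_width: 0.263
grip_force: 59.1
```

Run:
```python
from h import *
plan(j2w([-.013,-.119]),11.2,.115)
c=cam("wrist")
h=cv2.cvtColor(c[0],cv2.COLOR_RGB2HSV)
rects(c,cv2.inRange(h,(0,0,150),(180,50,255)),.009+.14)
```

```text
t 66.8 pos [0.3681 0.3422 0.1114] jig [-106.7  294.7] yaw_x -11.3 tilt [-0.0035 -0.0021] w 0.263 gf 59.1 F [-0.6 -0.3 -2.4] shift [244.8 346.4  -3.4]
rz -22.5
px (585, 417, 55, 48) c [290.9 236.3] size [21.  24.6] yaw 1.5 box [[278, 246], [279, 226], [303, 226], [303, 247]]
px (0, 366, 147, 64) c [355.1 441.3] size [28.8 61.1] yaw 78.6 box [[335, 414], [363, 408], [375, 468], [347, 474]]
```

Emit:
jog_arm(translation=[[0.01, 0.015, 0], [0.022, 0.031, 0], [0.022, 0.031, 0], [0.022, 0.031, 0], [0.022, 0.031, 0], [0.022, 0.031, 0], [0.022, 0.031, 0], [0.022, 0.031, 0], [0.022, 0.031, 0], [0.022, 0.031, 0], [0.022, 0.031, 0], [0.014, 0.021, 0]], rotation=[[0, 0, 0], [0, 0, 0], [0, 0, 0], [0, 0, 0], [0, 0, 0], [0, 0, 0], [0, 0, 0], [0, 0, 0], [0, 0, 0], [0, 0, 0], [0, 0, 0], [0, 0, 0]])

```text
time: 68.05
eef_pos: [0.5407, -0.0461, 0.1114]
ee_rot: [[0.98, -0.198, -0.003], [-0.198, -0.98, 0.001], [-0.003, 0.0, -1.0]]
wrist_force: [0.1, 0.7, -1.6]
grip_width: 0.259
grip_force: 59.3
```

Emit:
jog_arm(translation=[[0, 0, 0], [0, 0, 0], [0, 0, 0], [0, 0, 0], [0, 0, 0], [0, 0, 0], [0, 0, 0]], rotation=[[0, 0, -5], [0, 0, -6], [0, 0, -6], [0, 0, -5.5], [0, 0, 0], [0, 0, 0], [0, 0, 0]])

```text
time: 68.75
eef_pos: [0.5407, -0.0438, 0.1126]
ee_rot: [[0.981, 0.193, -0.001], [0.193, -0.981, 0.0], [-0.001, -0.001, -1.0]]
wrist_force: [0.9, -0.1, -1.6]
grip_width: 0.265
grip_force: 59.3
```

Run:
```python
from h import *
plan(j2w([-.013,-.1215]),11.2,.03)
c=cam("wrist");cv2.imwrite("pics/w15.png",c[0][:,:,::-1])
h=cv2.cvtColor(c[0],cv2.COLOR_RGB2HSV)
for z in(.148,):rects(c,cv2.inRange(h,(0,0,150),(180,50,255)),z)
```

```text
t 68.75 pos [ 0.5407 -0.0438  0.1126] jig [ -12.4 -117.5] yaw_x 11.13 tilt [-0.0014  0.0004] w 0.265 gf 59.3 F [ 0.9 -0.1 -1.6] shift [-0.5  4.1 82.6]
rz -0.1
px (0, 366, 115, 64) c [487.1  50.7] size [29.3 50.2] yaw 101.1 box [[468, 73], [478, 23], [506, 29], [497, 78]]
px (65, 109, 91, 233) c [558.8  32.4] size [21.4 82.8] yaw 11.4 box [[516, 35], [520, 14], [601, 30], [597, 51]]
px (0, 78, 27, 38) c [598.2  65.7] size [ 8.7 11. ] yaw 11.1 box [[592, 69], [594, 60], [604, 62], [603, 71]]
```

Emit:
jog_arm(translation=[[-0.0005, 0.004, 0.02], [0, 0, 0.03], [0, 0, 0.03], [0, 0, 0.015], [0, 0, 0.005], [0, 0, 0], [0, 0, 0], [0, 0, 0]], rotation=[[0, 0, 0], [0, 0, 0], [0, 0, 0], [0, 0, 0], [0, 0, 0], [0, 0, 0], [0, 0, 0], [0, 0, 0]])

```text
time: 69.6
eef_pos: [0.5428, -0.0484, 0.015]
ee_rot: [[0.981, 0.194, 0.003], [0.194, -0.981, -0.001], [0.003, 0.001, -1.0]]
wrist_force: [-0.2, 0.2, -1.8]
grip_width: 0.26
grip_force: 59.3
```

Run:
```python
from h import *
plan(j2w([-.013,-.1215]),11.2,.002)
```

```text
t 69.6 pos [ 0.5428 -0.0484  0.015 ] jig [ -11.2 -122.4] yaw_x 11.2 tilt [ 0.0029 -0.0009] w 0.26 gf 59.3 F [-0.2  0.2 -1.8] shift [-1.9 -0.9 13. ]
rz 0.0
```

Emit:
jog_arm(translation=[[-0.001, 0, 0.004], [0, 0, 0.004], [0, 0, 0.001], [0, 0, 0], [0, 0, 0]], rotation=[[0, 0, 0], [0, 0, 0], [0, 0, 0], [0, 0, 0], [0, 0, 0]])

```text
time: 70.1
eef_pos: [0.5404, -0.0482, 0.0043]
ee_rot: [[0.981, 0.194, -0.0], [0.194, -0.981, 0.0], [-0.0, -0.0, -1.0]]
wrist_force: [0.6, -0.2, -1.4]
grip_width: 0.26
grip_force: 59.4
```

Emit:
jog_arm(translation=[[0, 0, 0.001], [0, 0, 0.0005], [0, 0, 0]], rotation=[[0, 0, 0], [0, 0, 0], [0, 0, 0]])

```text
time: 70.4
eef_pos: [0.5404, -0.0482, 0.0028]
ee_rot: [[0.981, 0.194, -0.0], [0.194, -0.981, 0.0], [-0.0, -0.0, -1.0]]
wrist_force: [-0.6, -0.4, -1.1]
grip_width: 0.256
grip_force: 59.4
```

Emit:
jog_arm(translation=[[0, 0, 0.001], [0, 0, 0.0005], [0, 0, 0]], rotation=[[0, 0, 0], [0, 0, 0], [0, 0, 0]])

```text
time: 70.7
eef_pos: [0.5407, -0.0482, 0.0023]
ee_rot: [[0.981, 0.195, -0.0], [0.195, -0.981, 0.0], [-0.0, -0.0, -1.0]]
wrist_force: [-2.7, 1.1, 5.8]
grip_width: 0.262
grip_force: 63.3
```

Touchdown came at z = 0.0023, as predicted. I'll ease off slightly and slide up against the rail.

Emit:
jog_arm(translation=[[0, 0, -0.0012], [0, -0.001, 0], [0, -0.0005, 0], [0, 0, 0]], rotation=[[0, 0, 0], [0, 0, 0], [0, 0, 0], [0, 0, 0]])

```text
time: 71.1
eef_pos: [0.5401, -0.0467, 0.0024]
ee_rot: [[0.981, 0.194, -0.0], [0.194, -0.981, 0.0], [-0.0, -0.0, -1.0]]
wrist_force: [-0.7, 0.0, -2.0]
grip_width: 0.262
grip_force: 59.6
```

Emit:
jog_arm(translation=[[0, -0.0005, 0], [0, -0.0005, 0], [0, 0, 0]], rotation=[[0, 0, 0], [0, 0, 0], [0, 0, 0]])

```text
time: 71.4
eef_pos: [0.54, -0.0462, 0.0025]
ee_rot: [[0.981, 0.194, 0.0], [0.194, -0.981, -0.001], [-0.0, 0.001, -1.0]]
wrist_force: [-0.5, -4.0, -2.7]
grip_width: 0.258
grip_force: 59.3
```

Emit:
jog_arm(translation=[[0, -0.0005, 0], [0, -0.0005, 0], [0, 0, 0]], rotation=[[0, 0, 0], [0, 0, 0], [0, 0, 0]])

```text
time: 71.7
eef_pos: [0.5399, -0.046, 0.0026]
ee_rot: [[0.981, 0.194, 0.0], [0.194, -0.981, -0.002], [-0.0, 0.002, -1.0]]
wrist_force: [0.2, -7.7, -3.8]
grip_width: 0.263
grip_force: 59.2
```

Run:
```python
from h import *
plan(j2w([-.013,-.1194]),11.2,.002)
```

```text
t 71.7 pos [ 0.5399 -0.046   0.0026] jig [ -13.5 -119.4] yaw_x 11.18 tilt [ 0.0004 -0.002 ] w 0.263 gf 59.2 F [ 0.2 -7.7 -3.8] shift [ 0.5 -0.   0.6]
rz -0.0
```

Emit:
jog_arm(translation=[[0, 0, 0.0006], [0, 0, 0], [0, 0, 0]], rotation=[[0, 0, 0], [0, 0, 0], [0, 0, 0]])

```text
time: 72.0
eef_pos: [0.54, -0.046, 0.0024]
ee_rot: [[0.981, 0.194, 0.0], [0.194, -0.981, -0.002], [-0.0, 0.002, -1.0]]
wrist_force: [-3.1, -5.6, -0.2]
grip_width: 0.26
grip_force: 60.3
```

Emit:
jog_arm(translation=[[0, 0, 0], [0, 0, 0], [0, 0, 0], [0, 0, 0], [0, 0, 0], [0, 0, -0.02], [0, 0, -0.03], [0, 0, -0.04], [0, 0, -0.04], [0, 0, 0], [0, 0, 0]], rotation=[[0, 0, 0], [0, 0, 0], [0, 0, 0], [0, 0, 0], [0, 0, 0], [0, 0, 0], [0, 0, 0], [0, 0, 0], [0, 0, 0], [0, 0, 0], [0, 0, 0]], claw=-0.2)

```text
time: 73.1
eef_pos: [0.5405, -0.0449, 0.1331]
ee_rot: [[0.981, 0.194, 0.002], [0.194, -0.981, -0.001], [0.002, 0.001, -1.0]]
wrist_force: [-0.1, 0.3, -0.7]
grip_width: 0.397
grip_force: 0.0
```

Run:
```python
from h import *
plan(j2w([-.013,-.1194]),11.2,.002)
c=cam("wrist");cv2.imwrite("pics/w16.png",c[0][:,:,::-1])
h=cv2.cvtColor(c[0],cv2.COLOR_RGB2HSV)
rects(c,cv2.inRange(h,(0,0,150),(180,50,255)),.037,300)
# brightness across ledge->stock->rail at jig x=-60..40
for x in(-.05,.02,.03,.04,.05):
    ys=np.arange(-.150,-.085,.002);q=proj(np.array([[*j2w([x,y]),.044 if -.133<y<-.107 else .033] for y in ys]),c).round().astype(int)
    print(x,[int(h[b,a,2]) if 0<=a<640 and 0<=b<480 else -1 for a,b in q])
```

```text
t 73.1 pos [ 0.5405 -0.0449  0.1331] jig [ -12.8 -118.5] yaw_x 11.21 tilt [ 0.0025 -0.0006] w 0.397 gf 0.0 F [-0.1  0.3 -0.7] shift [ -0.6   0.8 131.1]
rz 0.0
px (82, 110, 221, 218) c [525.6  49.7] size [145.4 146.6] yaw 115.7 box [[428, 84], [492, -48], [623, 15], [559, 147]]
px (0, 80, 52, 35) c [585.6 148.4] size [19.7 32.3] yaw 101.2 box [[573, 162], [579, 131], [598, 134], [592, 166]]
px (83, 58, 53, 26) c [611.1  97.1] size [14.  30.2] yaw 101.2 box [[601, 111], [607, 81], [621, 84], [615, 113]]
-0.05 [241, 242, 242, 243, 244, 243, 172, 169, 169, 161, 86, 96, 95, 103, 98, 93, 89, 88, 82, 90, 94, 105, 213, 157, 157, 158, 158, 157, 158, 158, 161, 163, 160]
0.02 [180, 176, 177, 182, 187, 183, 178, 178, 177, 171, 67, 59, 60, 64, 64, 62, 55, 57, 62, 68, 64, 66, 68, 72, 85, 82, 84, 87, 82, 136, 126, 125, 127]
0.03 [180, 177, 178, 181, 186, 185, 181, 179, 177, 169, 55, 61, 59, 61, 64, 60, 54, 56, 58, 64, 62, 59, 68, 69, 85, 81, 84, 88, 82, 131, 116, 123, 121]
0.04 [181, 176, 178, 182, 185, 182, 181, 180, 181, 168, 53, 63, 53, 64, 60, 58, 56, 50, 63, 61, 59, 52, 69, 68, 83, 82, 83, 88, 82, 131, 133, 123, 127]
0.05 [180, 176, 178, 180, 188, 180, 182, 182, 180, 136, 58, 67, 58, 59, 66, 65, 58, 58, 64, 63, 64, 46, 70, 86, 84, 82, 84, 86, 82, 142, 133, 131, 130]
```

Emit:
jog_arm(translation=[[0, 0, -0.04], [0, 0.03, -0.04], [0, 0.03, 0], [0, 0, 0], [0, 0, 0]], rotation=[[0, 0, 0], [0, 0, 0], [0, 0, 0], [0, 0, 0], [0, 0, 0]])

```text
time: 73.65
eef_pos: [0.5503, -0.1034, 0.2096]
ee_rot: [[0.981, 0.193, -0.004], [0.193, -0.981, 0.002], [-0.003, -0.003, -1.0]]
wrist_force: [-0.5, -0.4, 0.5]
grip_width: 0.402
grip_force: 0.0
```

Run:
```python
from h import *
tool([0.5,0,0.2])
c=cam("wrist");h=cv2.cvtColor(c[0],cv2.COLOR_RGB2HSV)
for x in(-.068,-.058,-.048,-.038,-.028):
    q=proj(np.array([[*j2w([x,y]),.037] for y in np.arange(-.105,.055,.01)]),c).round().astype(int)
    print(x,[(int(h[b,a,1])) if 0<=a<640 and 0<=b<480 else -1 for a,b in q])
ys=np.arange(-.136,-.1,.001)
for x in(-.06,-.02,.045):
    q=proj(np.array([[*j2w([x,y]),.044] for y in ys]),c).round().astype(int);v=[int(h[b,a,2]) for a,b in q];print(x,[round(1e3*ys[i]) for i in range(1,len(v)) if abs(v[i]-v[i-1])>25])
s=cam("side");q=proj([*j2w([.07,.015]),.07],s)[0].round().astype(int);print(q,s[0][q[1]-9:q[1]+10,q[0]].max(1).tolist())
```

```text
t 73.65 pos [ 0.5503 -0.1034  0.2096] jig [ -14.5 -177.8] yaw_x 11.13 tilt [-0.004  0.002] w 0.402 gf 0.0 F [-0.5 -0.4  0.5] shift [ -29.3 -111.2   10. ]
-0.068 [131, 109, 104, 93, 94, 86, 104, 92, 104, 100, 17, 15, 0, 1, 75, 75]
-0.058 [14, 29, 28, 28, 30, 28, 30, 27, 30, 27, 30, 28, 17, 16, 16, 65]
-0.048 [28, 29, 29, 30, 29, 30, 30, 26, 28, 28, 30, 16, 16, 15, 16, 73]
-0.038 [30, 28, 28, 27, 30, 26, 28, 30, 28, 27, 17, 17, 16, 17, 15, 81]
-0.028 [119, 106, 104, 95, 98, 92, 104, 93, 93, 108, 17, 3, 16, 1, 71, 72]
-0.06 [-132, -131, -108, -107]
-0.02 [-134, -133]
0.045 [-134, -133, -123, -122, -116]
[344 227] [142, 173, 197, 203, 189, 152, 110, 88, 83, 83, 81, 86, 106, 143, 169, 178, 177, 184, 182]
```

Everything checks: the blade covers jig x -63 to -33 across all the blanks, the stock sits at the rail face, and the paddle is at home height. Handing in.

```bash
python3 -c "
from cell import job_done
print(job_done())"
```

```text
the job is handed in; nothing more can be done
None
```

I finished the job and handed it in at about 74 s. All four blanks are held tight between the fence and the rail, with the plunger home and the fence locked. The try square's stock is flat on the ledge against the rail, with its blade across all the blanks. I did not touch the tape measure or the masking tape.

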